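# Hold a scanner lens barrel in the sprung V-blocks

### The job

At the goods-in bench, draw the blue-collared lens barrel out of the inclined rack and lay it centred in the pair of V-blocks on the test stand, its front glass facing the chequered target card. Keep it gripped and gently press it down onto both V faces until the sprung cradle has sunk about half of its 12 mm travel, never driving the cradle down to its stop, and finish while still holding it pressed there. Leave the other two barrels and everything else on the bench where they are.

Things in the scene. Friction and masses are not known exactly. Their poses are not given: they have to be found in the camera images.
- lens_mid (a point): The barrel to handle: smooth aluminium cylinder, 30 mm diameter, 130 mm long, 0.15 to 0.3 kg, with a BLUE collar 28 mm wide at its front end. This point is its centre, half-way along its axis; x runs along the axis to the front glass. It starts in one of the rack's three sockets, front end up and out, axis rising 30 degrees, and is pulled out along its own axis (at least 32 mm).
- lens_front (a point): Centre of the blue-collared barrel's front glass, 65 mm from its middle; axes as those of lens_mid.
- lens: The same blue-collared barrel as a solid; its origin is its centre, x along its axis to the front glass.
- rack: Fixed grey rack, 150 x 260 mm, 107 mm high. Origin: centre of its underside; barrels stick out to +x. Three blind sockets, 32 mm wide, 32 mm deep, at y = -80, 0, 80 mm, axes rising 30 degrees towards +x. A seated barrel's middle is 33 mm out from the sloping face, 99 mm above the table, 50 mm free between barrels. The block reaches 30 mm above each barrel's axis, square to it.
- seat (a point): Where the barrel's middle lies when seated in the V-blocks: on the seated axis, midway between the blocks, 86 mm above the table with the cradle up; it moves with the cradle. x runs level along the groove to the target card, z up. The two steel 90 degree V-blocks are each 24 mm long, 55 mm wide, 64 mm free between them for the fingers; tops 3 mm, the red plate between them 37 mm below this point.
- cradle (a joint): How far the sprung cradle (red plate with two steel V-blocks, on the grey stand) is pressed down, in m: 0 up, 0.012 on its stop. The spring needs 5 N to start moving (more than the barrel's weight, so it stays up under the barrel alone) and 1 N more per mm: 11 N at half travel. The cradle also floats sideways, across the groove, by up to 5 mm either way on weak springs (0.4 N per mm), so it centres itself under the barrel.
- stand: The fixed grey base of the test stand, 235 x 120 x 20 mm, origin at the table under the seat point, x as the groove. It carries the upright black and white target card, 56 mm square, its top 114 mm above the table, 140 mm from the origin along +x.
- lens_b_mid (a point): Bystander, to be left alone: like barrel, ORANGE collar, in another socket. This point is its centre, x along its axis.
- lens_c_mid (a point): Bystander, to be left alone: like barrel, YELLOW collar, in another socket. This point is its centre, x along its axis.
- tape_gun: Bystander, to be left alone: tape dispenser standing on the table, white roll of 100 mm diameter and black handle, about 150 x 90 x 102 mm. Origin near its underside below the roll's centre.
- marker: Bystander, to be left alone: red and white marker pen lying down, 135 mm long, 16 mm thick, along its x. Origin on the table below its middle.
- tape_roll: Bystander, to be left alone: cardboard ring lying flat, 96 mm wide, 48 mm high. Origin: centre of its underside.
- parcel: Bystander, to be left alone: small cardboard box, 150 x 110 x 70 mm. Origin: centre of its underside.
- spray: Bystander, to be left alone: blue bottle with white cap, 56 mm wide, 130 mm high. Origin: centre of its underside.
There are look-alikes about, which are no part of the job. Leave any green or pink look-alike of the lens alone.

How it is judged:
By the outcome, as a careful person would: the job done as asked, in the order asked, and still so for the second after the job is handed in, while the arm keeps its last pose, push and grip.
It also fails if it takes over 45 s, if anything falls off the work surface, if the arm or the gripper's body presses on something with over 40 N, if the wrist force passes 120 N, or if a joint passes its speed limit or range.

### The arm

A 6-joint arm with a two-finger parallel gripper is mounted at the origin on the work surface. World frame = base frame: x ahead of the robot, y to its left, z up, the work surface at z = 0. Lengths are in m, angles in rad, forces in N, time in s.
With the tool pointing down it reaches from about 0.375 to 0.975 m from the base axis. Payload 3.8 kg.
Tool frame: the origin (TCP) lies where the fingers leave the gripper's body, on its centre line; the fingertips stand 73 mm ahead of it and the grasp point (between the pads) lies 54 mm ahead of it (nose_length is the distance from the TCP to the fingertips, in m); z points along the fingers, y is the line along which they close (so a half turn about z gives the same grasp; the last joint's range is limited). The gripper opens to 85 mm and grips with 20 to 120 N. Pads are 22 mm wide; open, the fingers measure 114 mm over their backs; the gripper's body (76 mm by 85 mm) begins 54 mm behind the grasp point. The pads swing forward as they close: fully open they stand 13 mm farther back than shut.
Start: joints at [-1.162, 0.264, 1.604, -0, 1.274, -0.037], TCP at [0.291, -0.609, 0.304] pointing down, gripper open.
Joint ranges: [-2.63, 2.63], [-0.94, 2.18], [0.31, 2.57], [-1.31, 4.45], [0, 2.66], [-2.55, 2.55]. Speed limits (rad/s): [2.57, 2.57, 3.14, 3.14, 3.14, 3.14].

### API

Orientations are given as a rotation vector (axis times angle).
In Python, from workcell import read_state, read_camera, calibration, finish_job, look_for, cut_out, tip_of, nose_length gives the robot as it stands.
- The arm moves only by the tool step_arm, never from a script. Its argument "targets" is a list of rows, each a list of 3 entries, a list of its own where there are three numbers: the turn, a rotation vector about the tool's x, y, z in rad, then the shift along the tool's x, y, z in mm, then the finger opening in mm, from 0 to 85.4. In form: [[[ax, ay, az], [x, y, z], grip], ...]. A call has 1 to 5 rows; each row shifts and turns the commanded pose from where the row before left it, along the tool's axes as they then stand; what a row does not reach is not made up. A row lasts 1/12 s, in which the tool goes at most 41.7 mm and 7.16 degrees, less where a joint would pass 70% of its speed; a pose out of reach is approached as far as the arm can. A call with a gripper value outside its range is refused whole. The fingers move at their own pace and stop on an object; "grip_force" is the grip in N (left out, the last holds). Time passes only in rows, so rows that do not move let the fingers close. It gives the time, the measured TCP pose, the force, the opening and the grip force at its end, in the units of the state.
- read_state(): the state, without advancing time (a new reading comes with each control period).
- read_camera(name): name is "scene" or "side" or "wrist"; returns the picture (384x512x3 uint8, red, green, blue); there is no depth.
- calibration(name): a dict with "camera_matrix" (3x3 intrinsics, pixels), "dist_coeffs" ([k1, k2, p1, p2, k3] as OpenCV has them; the pictures are not rectified), "R" (3x3) and "t" (3): a world point X has camera coordinates R X + t. Camera axes: x right, y down, z forward; pixel columns grow to the right and rows downward; lengths in m; the calibration is good to about 2 mm. A picture is of the moment at which its call begins: read the wrist's pose just before it. calibration takes no time and is no camera call; for the wrist camera it gives the pose at the moment of the call.
- finish_job(): hands the job in; it is judged then, once.
Trained networks look in the newest picture that a camera, given by its name, has taken for a name from the list of things; names that differ only in an ending like _2 or _b are one class to them, and where a whole thing is asked for, a point or a joint stands for the part that bears it (a point fixed in the world has none). Each returns a list of dicts, best first, with "score" (0 to 1); they miss things now and then, are a little off and sometimes report something else, mostly with a low value. They report only what shows in the picture. A call takes as long as a camera call. They do not tell look-alikes from the thing itself.
- look_for(camera, query): "extent" ([left, top, right, bottom] in pixels, round what is visible of it).
- cut_out(camera, query): "region" (384x512 bool, what is visible of it) and "extent" ([left, top, right, bottom] in pixels, round what is visible of it).
- tip_of(camera, query): "at" ([row, column] in pixels: a listed point, or the origin of a listed thing).
The state is a dict: "time": time; "q": joint angles; "joint_vel": joint speeds; "joint_torque": joint torques, N m; "tool_pos": TCP position; "tcp_rot": TCP orientation; "wrist_force": force on the tool from outside, world axes, zero at the start; "torque": the same for the moment, N m; "width": opening from 0.0 (shut) to 1.0 (fully open); "grip_force": force on a finger pad.
Only numpy, scipy, OpenCV 4.12 (cv2) and the standard library are available. Lean on these libraries where they do the work, as an engineer would, in place of code of your own. Each camera call takes 0.05 s, during which the arm holds its last target. There are 200 camera calls.

## Working session

There is one attempt and no reset: what is moved stays moved. The work goes in short steps, Python scripts to look and compute and a tool call to move; the robot and the scene stay as the last step left them, time stands still between calls to the robot, and variables do not carry over. Pictures are saved under pics/ and viewed, at most 13 in all, crops included, and the job is handed in when it is done.

Besides the shell and the picture viewer there is one more tool, called after ">>>" by a JSON object that holds its "name" and its "arguments". step_arm: Moves the arm, as the interface text tells. Its arguments: {"type":"object","properties":{"targets":{"type":"array","items":{"type":"array"}},"grip_force":{"type":"number"}},"required":["targets"]}

```bash
ls; mkdir -p pics; python3 - <<'E'
from workcell import *
import cv2,numpy as np
s=read_state();print(s)
a=[read_camera(n) for n in("scene","side")]
for n,i in zip(("scene","side"),a):
    cv2.imwrite(f"pics/{n}0.png",i[...,::-1])
    c=calibration(n);R=np.array(c["R"]);print(n,"cam at",-R.T@np.array(c["t"]),c["camera_matrix"],c["dist_coeffs"])
    for q in("lens_mid","lens_front","seat","rack","stand","lens_b_mid"):
        print(q,[(np.round(d["at"]),round(d["score"],2)) for d in tip_of(n,q)])
E
```

```text
pics
{'time': 0.0, 'q': array([-1.16190280e+00,  2.64800049e-01,  1.60537303e+00,  1.93424590e-05,
        1.27362692e+00, -3.69370950e-02]), 'joint_vel': array([ 0.00083733,  0.00079172,  0.00115652, -0.00032478,  0.00073495,
        0.0013022 ]), 'joint_torque': array([ 1.48213308e-03, -5.15093994e+01, -3.67321730e+01,  1.15986209e-04,
        1.26617239e-02, -1.61000173e-05]), 'tool_pos': array([ 0.29082825, -0.60852898,  0.30253072]), 'tcp_rot': array([-3.06174350e+00, -6.94034575e-01,  6.12167346e-04]), 'wrist_force': array([0.31232098, 0.41442794, 0.35211857]), 'torque': array([-0.03124579,  0.00243161,  0.03750697]), 'grip_force': 0.0, 'width': 0.9956586082771205}
scene cam at [ 0.96133017 -0.39018454  1.00573018] [[361.48119171   0.         252.55244605]
 [  0.         361.48119171 192.29289252]
 [  0.           0.           1.        ]] [-0.06595768  0.          0.          0.          0.        ]
lens_mid [(array([198., 181.]), 0.95), (array([106., 270.]), 0.83), (array([135., 236.]), 0.56), (array([158., 296.]), 0.54)]
lens_front [(array([187., 195.]), 0.94), (array([149., 234.]), 0.8), (array([111., 258.]), 0.79), (array([167., 309.]), 0.71)]
seat [(array([247., 193.]), 0.6)]
rack [(array([182., 267.]), 0.59)]
stand []
lens_b_mid [(array([169., 277.]), 0.76)]
side cam at [0.05650007 0.60222362 1.02992606] [[386.61540008   0.         251.08660305]
 [  0.         386.61540008 189.84383734]
 [  0.           0.           1.        ]] [-0.10246201  0.          0.          0.          0.        ]
lens_mid [(array([226., 205.]), 0.77), (array([210., 330.]), 0.72), (array([347., 234.]), 0.62), (array([290., 283.]), 0.57), (array([121., 323.]), 0.36)]
lens_front [(array([334., 260.]), 0.93), (array([224., 317.]), 0.64)]
seat [(array([151., 300.]), 0.95)]
rack [(array([241., 240.]), 0.94)]
stand []
lens_b_mid [(array([213., 232.]), 0.69)]
```

```bash
python3 - <<'E'
import cv2,numpy as np
a=cv2.imread("pics/scene0.png");b=cv2.imread("pics/side0.png")
cv2.imwrite("pics/s1.png",cv2.resize(a,(800,600),interpolation=cv2.INTER_CUBIC))
cv2.imwrite("pics/s2.png",cv2.resize(b,(800,600),interpolation=cv2.INTER_CUBIC))
E
```

```text
(no output)
```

View pics/s1.png

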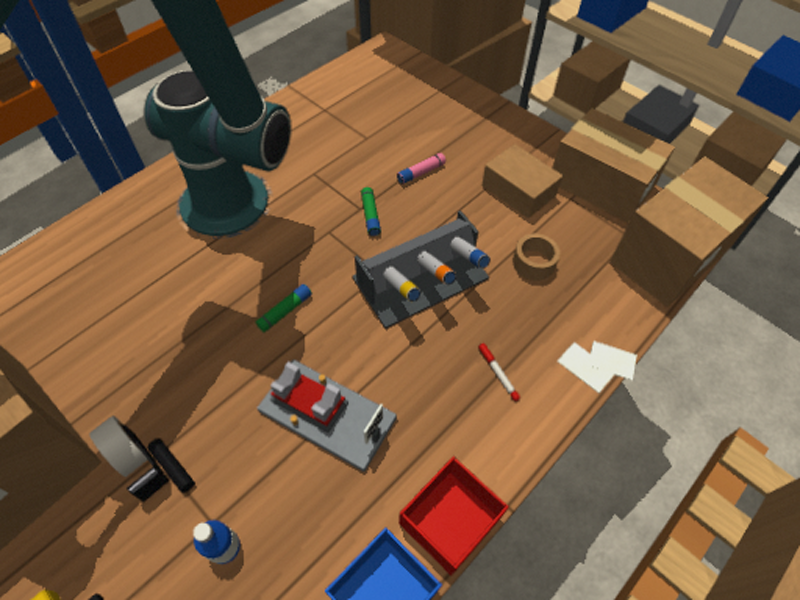

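View pics/s2.png

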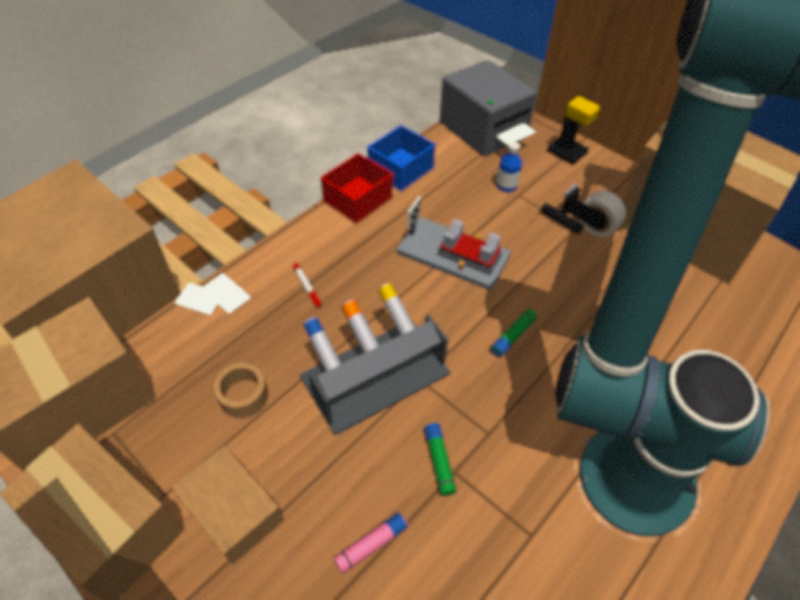

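The blue-collared barrel in the rack is at scene px (300,160) and side px (206,220). The look-alikes lie loose on the table: two green and one pink, at scene (237,135), (183,196) and (270,107). Only the grey one with the blue collar, in a rack socket, fits the description. The test stand is at scene (205,262), with its card at (239,270).

```bash
cat > h.py <<'E'
from workcell import *
import cv2,numpy as np
from scipy.spatial.transform import Rotation as Ro
from scipy.optimize import least_squares
def cal(n):
    c=calibration(n);return [np.array(c[k],float) for k in("camera_matrix","dist_coeffs","R","t")]
def proj(C,X):
    K,d,R,t=C
    return cv2.projectPoints(np.atleast_2d(X).astype(float),cv2.Rodrigues(R)[0],t,K,d)[0].reshape(-1,2)
def onz(C,uv,z):
    K,d,R,t=C
    p=cv2.undistortPoints(np.array(uv,float).reshape(-1,1,2),K,d).reshape(-1,2)
    r=np.c_[p,np.ones(len(p))]@R; o=-R.T@t
    return o+r*((z-o[2])/r[:,2])[:,None]
def tri(obs): # [(C,uv),...]
    f=lambda X:np.concatenate([proj(C,X)[0]-uv for C,uv in obs])
    s=least_squares(f,[.5,-.3,.1]);return s.x,np.abs(s.fun).max()
E
python3 - <<'E'
from h import *
S,D=cal("scene"),cal("side")
ims={n:cv2.imread(f"pics/{n}0.png") for n in("scene","side")}
def col(n,lo,hi,box):
    h=cv2.cvtColor(ims[n],cv2.COLOR_BGR2HSV);m=cv2.inRange(h,lo,hi);M=np.zeros_like(m);x0,y0,x1,y1=box;M[y0:y1,x0:x1]=m[y0:y1,x0:x1]
    ys,xs=np.nonzero(M);return np.array([xs.mean(),ys.mean()]),len(xs)
bl=((100,120,40),(125,255,255));orr=((5,150,100),(18,255,255));ye=((20,150,100),(32,255,255));red=((0,170,60),(5,255,255))
for nm,c,b1,b2 in(("blue",bl,(285,145,325,175),(190,195,218,222)),("or",orr,(268,160,296,185),(215,188,236,208)),("ye",ye,(245,175,272,196),(238,178,260,198)),("red",red,(165,225,230,280),(275,140,325,175))):
    u,n=col("scene",*c,b1);v,k=col("side",*c,b2);print(nm,u,n,v,k,tri([(S,u),(D,v)]))
print("mid",onz(S,[(296,158),(277,169)],.099),onz(D,[(205,226)],.099),"front",onz(S,[(309,167)],.1315))
print("seat",onz(S,[(193,247)],.086),onz(D,[(300,151)],.086),tri([(S,(193,247)),(D,(300,151))]))
# card top corners by eye, stand
print("card",onz(S,[(244,259)],.114),onz(S,[(235,279)],.02),onz(D,[(267,127)],.114))
a=cv2.resize(ims["scene"][125:305,150:330],(590,590),interpolation=cv2.INTER_CUBIC)
b=cv2.resize(ims["side"][130:280,180:330],(590,590)[:2],interpolation=cv2.INTER_CUBIC)
cv2.imwrite("pics/crop1.png",a)
E
```

```text
blue [305.7625 164.8625] 80 [199.98412698 208.85714286] 63 (array([0.60126774, 0.2188246 , 0.11770532]), np.float64(1.0093470485369949))
or [282.67307692 173.11538462] 52 [223.67361111 195.94444444] 288 (array([0.57742467, 0.1411882 , 0.12667337]), np.float64(1.954144574940301))
ye [259.96363636 183.45454545] 55 [247.42528736 186.2183908 ] 87 (array([0.55341614, 0.0656091 , 0.1248537 ]), np.float64(1.6384504533208144))
red [196.52154195 253.99773243] 441 [299.61818182 158.52272727] 220 (array([ 0.55356588, -0.19950559,  0.04077359]), np.float64(0.9916161084310602))
mid [[0.5513592  0.22855696 0.099     ]
 [0.53767546 0.1530042  0.099     ]] [[0.55967874 0.24365212 0.099     ]] front [[0.61709282 0.20764928 0.1315    ]]
seat [[ 0.54795757 -0.20296709  0.086     ]] [[ 0.55375359 -0.18861205  0.086     ]] (array([ 0.55063931, -0.19875954,  0.08192782]), np.float64(2.426479516459949))
card [[ 0.68280899 -0.13648663  0.114     ]] [[ 0.67838689 -0.17039231  0.02      ]] [[ 0.69502694 -0.17753552  0.114     ]]
```

View pics/crop1.png

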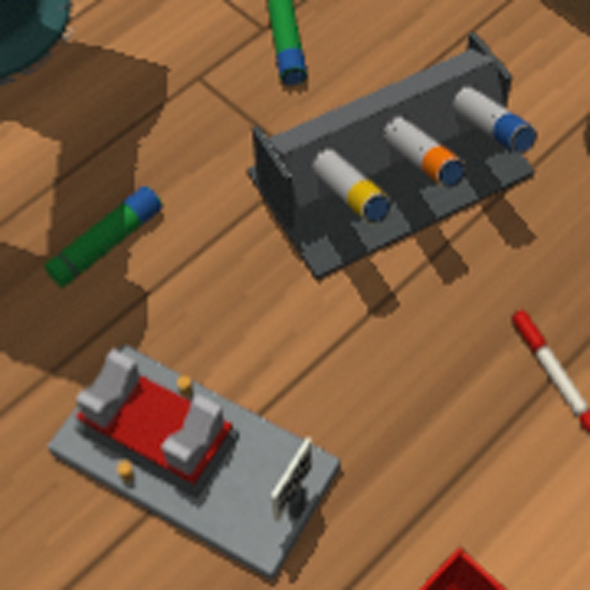

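```bash
cat >> h.py <<'E'
def plan(p,R,n,s=None):
    s=s or read_state();R0=Ro.from_rotvec(s["tcp_rot"]);w=(R0.inv()*R).as_rotvec()/n;d=(np.array(p)-s["tool_pos"])/n*1000
    print("deg/row",np.degrees(np.linalg.norm(w)).round(2),"mm/row",np.linalg.norm(d).round(1))
    for k in range(n): print(w.round(4).tolist(),(R0*Ro.from_rotvec(w*k)).inv().apply(d).round(1).tolist())
def frame(x,z):
    z=np.array(z,float);z/=np.linalg.norm(z);x=np.array(x,float);x-=z*(x@z);x/=np.linalg.norm(x)
    return Ro.from_matrix(np.c_[x,np.cross(z,x),z])
def wrist(q1,q23,R):  # q4,q5,q6 of spherical wrist
    M=(Ro.from_euler('z',q1)*Ro.from_euler('y',q23)).inv()*R
    return M.as_euler('ZYZ')
E
python3 - <<'E'
from h import *
s=read_state();q=s["q"];R=Ro.from_rotvec(s["tcp_rot"])
print("tool axes\n",R.as_matrix().round(3),nose_length() if callable(nose_length) else nose_length)
C=cal("wrist");o=-C[2].T@C[3];print("cam in tool",R.inv().apply(o-s["tool_pos"]),"cam axes in tool (rows x,y,z)\n",(C[2]@R.as_matrix()).round(3),C[0][0,0])
e=wrist(q[0],q[1]+q[2],R);print("zyz",e,"q",q[3:])
c6=e[2]-q[5]
for nm,q1,ax,z in(("pick",.39,-.3,(.5,-.866)),("place",-.35,.28,(0,-1))):
  for sg in(1,-1):
    x=sg*np.array([np.cos(ax),np.sin(ax),0]);zz=np.array([z[0]*np.cos(ax),z[0]*np.sin(ax),z[1]])
    e=wrist(q1,1.75,frame(x,zz));print(nm,sg,e[0],e[1],(e[2]-c6+np.pi)%(2*np.pi)-np.pi)
E
```

```text
tool axes
 [[ 0.902  0.431  0.   ]
 [ 0.431 -0.902 -0.   ]
 [ 0.     0.    -1.   ]] 0.0726
cam in tool [ 0.07326707  0.00037276 -0.06957182] cam axes in tool (rows x,y,z)
 [[-0.     1.     0.   ]
 [-0.958 -0.    -0.285]
 [-0.285 -0.     0.958]] 292.99772615822366
zyz [5.99321101e-06 1.27369128e+00 1.53391870e+00] q [ 5.99321101e-06  1.27369128e+00 -3.68776272e-02]
pick 1 -0.3858979492660881 1.0076841267982126 2.4049244008353616
pick -1 -0.3858979492660881 1.0076841267982122 -0.7366682527544319
place 1 0.0 1.3915926535897931 0.9407963267948967
place -1 0.0 1.3915926535897931 -2.2007963267948965
```

>>> {"name": "step_arm", "arguments": {"targets": [[[0,0,0],[31.6,-16.7,-4],85],[[0,0,0],[31.6,-16.7,-4],85],[[0,0,0],[31.6,-16.7,-4],85],[[0,0,0],[31.6,-16.7,-4],85],[[0,0,0],[31.6,-16.7,-4],85]]}}

```text
time: 1.12
tool_pos: [0.3982, -0.4643, 0.3242]
tcp_rot: [3.064, 0.694, 0.0]
wrist_force: [1.5, 0.2, 0.2]
width: 0.999
grip_force: 0.0
```

>>> {"name": "step_arm", "arguments": {"targets": [[[0,0,0],[31.6,-16.7,-4],85],[[0,0,0],[31.6,-16.7,-4],85],[[0,0,0],[31.6,-16.7,-4],85],[[0,0,0],[31.6,-16.7,-4],85],[[0,0,0],[31.6,-16.7,-4],85]]}}

```text
time: 1.53
tool_pos: [0.5049, -0.3206, 0.3444]
tcp_rot: [3.063, 0.694, 0.001]
wrist_force: [0.9, -0.2, -0.2]
width: 0.996
grip_force: 0.0
```

>>> {"name": "step_arm", "arguments": {"targets": [[[0,0,0],[31.6,-16.7,-4],85],[[0,0,0],[31.6,-16.7,-4],85],[[0,0,0],[31.6,-16.7,-4],85],[[0,0,0],[31.6,-16.7,-4],85],[[0,0,0],[31.6,-16.7,-4],85]]}}

```text
time: 1.95
tool_pos: [0.6115, -0.177, 0.3644]
tcp_rot: [3.064, 0.694, 0.001]
wrist_force: [-0.3, -0.1, -0.0]
width: 0.991
grip_force: 0.0
```

>>> {"name": "step_arm", "arguments": {"targets": [[[0,0,0],[0,0,0],85],[[0,0,0],[0,0,0],85]]}}

```text
time: 2.12
tool_pos: [0.6117, -0.1769, 0.3641]
tcp_rot: [3.062, 0.7, 0.001]
wrist_force: [-0.4, -0.5, 0.1]
width: 0.994
grip_force: 0.0
```

```bash
python3 - <<'E'
from h import *
s=read_state();print(s["tool_pos"],s["tcp_rot"],s["q"],s["time"])
C=cal("wrist");i=read_camera("wrist");np.savez("w1.npz",K=C[0],d=C[1],R=C[2],t=C[3])
cv2.imwrite("pics/w1.png",i[...,::-1]);cv2.imwrite("pics/w1b.png",cv2.resize(i[...,::-1],(800,600),interpolation=cv2.INTER_CUBIC))
for q in("seat","cradle","stand"):
    for d in tip_of("wrist",q): print(q,d["at"],d["score"],onz(C,[d["at"][::-1]],.086))
E
```

```text
[ 0.6117423  -0.17687847  0.36414115] [3.06222804e+00 6.99905202e-01 6.02869889e-04] [-3.20513808e-01  1.61590822e-01  1.61647737e+00 -1.43729252e-04
  1.36299023e+00  8.00910054e-01] 2.1167
seat [217.5, 242.1] 0.63 [[ 0.54730354 -0.19514908  0.086     ]]Traceback (most recent call last):
  File "<stdin>", line 6, in <module>
ValueError: it knows: lens, lens_b_mid, lens_c_mid, lens_front, lens_mid, marker, parcel, rack, seat, spray, stand, tape_gun, tape_roll
```

View pics/w1b.png

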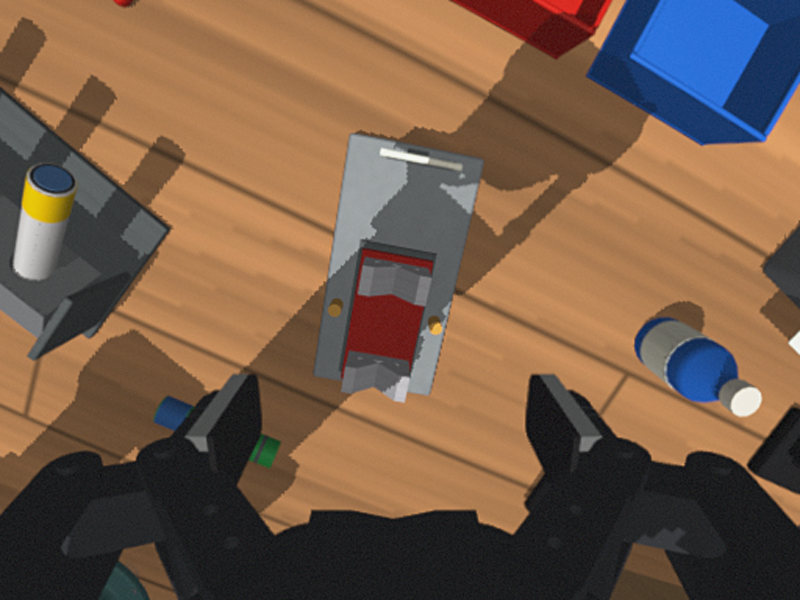

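The wrist view shows the stand upright in the middle of the frame. The card is on top at px (270,102), the blocks are at (253,180) and (241,240), and the red plate is between them.

```bash
python3 - <<'E'
from h import *
i=cv2.imread("pics/w1.png")[75:265,190:330]
i=cv2.convertScaleAbs(i,alpha=1.5,beta=15)
i=cv2.resize(i,None,fx=3.15,fy=3.15,interpolation=cv2.INTER_CUBIC);cv2.imwrite("pics/w1c.png",i)
E
```

```text
(no output)
```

View pics/w1c.png

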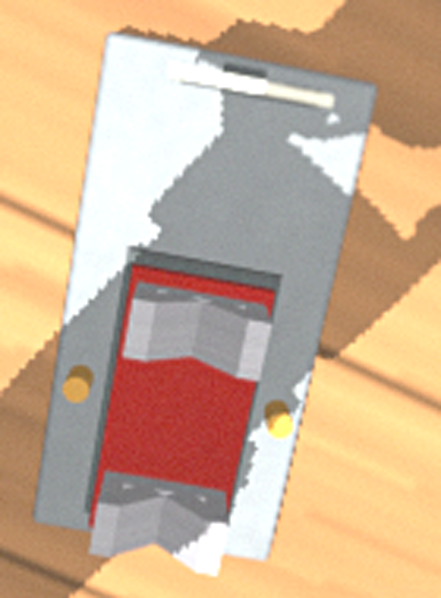

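```bash
python3 - <<'E'
from h import *
w=np.load("w1.npz");C=[w[k] for k in"KdRt"]
P=np.array([(133,298),(272,320),(123,356),(262,380),(98,503),(228,518),(90,553),(218,577)])/3.15+[190,75]-.3
M=np.array([(56,27.5),(56,-27.5),(32,27.5),(32,-27.5),(-32,27.5),(-32,-27.5),(-56,27.5),(-56,-27.5)])/1000
B=np.array([(110,33),(375,87),(37,520),(270,560)])/3.15+[190,75]-.3
MB=np.array([(1,1),(1,-1),(-1,1),(-1,-1)])*[.1175,.06]
T=lambda p,m,z:np.c_[(Ro.from_euler('z',p[2]).as_matrix()[:2,:2]@m.T).T+p[:2],np.full(len(m),z)]
f=lambda p:np.r_[proj(C,T(p,M,.083))-P,proj(C,T(p,MB+[p[3],p[4]],.02))-B].ravel()
for g in (f,lambda p:f(np.r_[p,0])):
  r=least_squares(g,[.55,-.2,.28,.03,0][:5 if g is f else 4]);print(r.x,np.degrees(r.x[2]));print(r.fun.reshape(-1,2).round(1).tolist())
p=r.x
card=T(p,np.array([[.14,0]]),.114);print("card px",proj(C,card))
for n in("scene","side"):
  print(n,proj(cal(n),np.r_[T(p,np.array([[0,0]]),.086),card]))
print(proj(C,T(p,np.array([[0,0]]),.086)))
E
```

```text
[ 0.55153892 -0.19867338  0.26850342  0.03679223 -0.00072677] 15.384112931420528
[[-0.0, -0.2], [-0.1, 0.6], [0.1, -0.1], [-0.8, -0.1], [0.3, -0.5], [0.3, 1.6], [0.2, -0.2], [0.1, -1.2], [-1.1, -0.8], [1.9, -1.2], [-1.1, 1.6], [0.3, 1.3]]
[ 0.55158498 -0.19885483  0.26749464  0.03679953] 15.326313861160743
[[0.2, -0.2], [0.1, 0.7], [0.2, -0.1], [-0.6, -0.1], [0.4, -0.5], [0.4, 1.6], [0.3, -0.2], [0.1, -1.2], [-1.4, -0.9], [1.6, -1.2], [-1.5, 1.5], [-0.1, 1.3]]
card px [[269.13535496 103.21782916]]
scene [[194.9748364  246.87879155]
 [238.12605151 266.41113142]]
side [[302.35630373 149.74723235]
 [265.83126074 130.37479018]]
[[246.17095367 215.85461431]]
```

```bash
cat >> h.py <<'E'
def grasp(mid,yaw,back,pitch=np.pi/6):
    c,s=np.cos(yaw),np.sin(yaw);a=np.array([np.cos(pitch)*c,np.cos(pitch)*s,np.sin(pitch)]);z=np.array([np.sin(pitch)*c,np.sin(pitch)*s,-np.cos(pitch)])
    return np.array(mid)-z*(.054+back),frame(-a,z)
E
python3 - <<'E'
from h import *
p,R=grasp((.559,.232,.099),-.3035,.14);print(p,R.as_rotvec());plan(p,R,25)
E
```

```text
[0.46643326 0.26098962 0.26700893] [ 0.39636313  2.59186791 -0.10620518]
deg/row 5.54 mm/row 18.9
[-0.0249, -0.0098, -0.093] [2.4, -18.4, 3.9]
[-0.0249, -0.0098, -0.093] [4.1, -18.1, 3.4]
[-0.0249, -0.0098, -0.093] [5.8, -17.8, 2.9]
[-0.0249, -0.0098, -0.093] [7.5, -17.2, 2.4]
[-0.0249, -0.0098, -0.093] [9.1, -16.5, 1.9]
[-0.0249, -0.0098, -0.093] [10.6, -15.6, 1.4]
[-0.0249, -0.0098, -0.093] [12.0, -14.6, 0.9]
[-0.0249, -0.0098, -0.093] [13.3, -13.4, 0.4]
[-0.0249, -0.0098, -0.093] [14.5, -12.1, -0.0]
[-0.0249, -0.0098, -0.093] [15.6, -10.7, -0.5]
[-0.0249, -0.0098, -0.093] [16.5, -9.2, -0.9]
[-0.0249, -0.0098, -0.093] [17.3, -7.6, -1.3]
[-0.0249, -0.0098, -0.093] [17.9, -6.0, -1.6]
[-0.0249, -0.0098, -0.093] [18.3, -4.2, -1.9]
[-0.0249, -0.0098, -0.093] [18.6, -2.5, -2.2]
[-0.0249, -0.0098, -0.093] [18.7, -0.7, -2.4]
[-0.0249, -0.0098, -0.093] [18.7, 1.1, -2.6]
[-0.0249, -0.0098, -0.093] [18.5, 2.9, -2.7]
[-0.0249, -0.0098, -0.093] [18.1, 4.7, -2.8]
[-0.0249, -0.0098, -0.093] [17.6, 6.4, -2.8]
[-0.0249, -0.0098, -0.093] [16.9, 8.1, -2.8]
[-0.0249, -0.0098, -0.093] [16.0, 9.7, -2.7]
[-0.0249, -0.0098, -0.093] [15.0, 11.2, -2.6]
[-0.0249, -0.0098, -0.093] [13.9, 12.6, -2.5]
[-0.0249, -0.0098, -0.093] [12.6, 13.9, -2.3]
```

>>> {"name": "step_arm", "arguments": {"targets": [[[-0.025,-0.01,-0.093],[2.4,-18.4,3.9],60],[[-0.025,-0.01,-0.093],[4,-18,3.4],60],[[-0.025,-0.01,-0.093],[6,-18,3],60],[[-0.025,-0.01,-0.093],[7.5,-17,2.4],60],[[-0.025,-0.01,-0.093],[9,-16.5,2],60]]}}

```text
time: 2.63
tool_pos: [0.5809, -0.0918, 0.3439]
tcp_rot: [2.7, 1.327, -0.033]
wrist_force: [0.7, 0.5, 0.5]
width: 0.704
grip_force: 0.0
```

>>> {"name": "step_arm", "arguments": {"targets": [[[-0.025,-0.01,-0.093],[10.6,-15.6,1.4],60],[[-0.025,-0.01,-0.093],[12,-14.6,1],60],[[-0.025,-0.01,-0.093],[13.3,-13.4,0.4],60],[[-0.025,-0.01,-0.093],[14.5,-12,0],60],[[-0.025,-0.01,-0.093],[15.6,-10.7,-0.5],60]]}}

```text
time: 3.05
tool_pos: [0.5525, -0.0038, 0.3244]
tcp_rot: [2.221, 1.839, -0.06]
wrist_force: [0.6, 0.4, 0.2]
width: 0.702
grip_force: 0.0
```

>>> {"name": "step_arm", "arguments": {"targets": [[[-0.025,-0.01,-0.093],[16.5,-9,-1],60],[[-0.025,-0.01,-0.093],[17.3,-7.6,-1.3],60],[[-0.025,-0.01,-0.093],[18,-6,-1.6],60],[[-0.025,-0.01,-0.093],[18.3,-4.2,-2],60],[[-0.025,-0.01,-0.093],[18.6,-2.5,-2.2],60]]}}

```text
time: 3.47
tool_pos: [0.5242, 0.0843, 0.3053]
tcp_rot: [1.657, 2.223, -0.083]
wrist_force: [0.1, 1.4, 0.4]
width: 0.701
grip_force: 0.0
```

>>> {"name": "step_arm", "arguments": {"targets": [[[-0.025,-0.01,-0.093],[18.7,-0.7,-2.4],60],[[-0.025,-0.01,-0.093],[18.7,1,-2.6],60],[[-0.025,-0.01,-0.093],[18.5,3,-2.7],60],[[-0.025,-0.01,-0.093],[18,4.7,-2.8],60],[[-0.025,-0.01,-0.093],[17.6,6.4,-2.8],60]]}}

```text
time: 3.88
tool_pos: [0.4956, 0.1721, 0.2857]
tcp_rot: [1.038, 2.473, -0.101]
wrist_force: [-0.3, -0.2, -0.6]
width: 0.7
grip_force: 0.0
```

>>> {"name": "step_arm", "arguments": {"targets": [[[-0.025,-0.01,-0.093],[17,8,-2.8],60],[[-0.025,-0.01,-0.093],[16,9.7,-2.7],60],[[-0.025,-0.01,-0.093],[15,11,-2.6],60],[[-0.025,-0.01,-0.093],[14,12.6,-2.5],60],[[-0.025,-0.01,-0.093],[12.6,14,-2.3],60]]}}

```text
time: 4.3
tool_pos: [0.4667, 0.26, 0.2658]
tcp_rot: [0.391, 2.59, -0.112]
wrist_force: [0.2, -0.8, -0.0]
width: 0.704
grip_force: 0.0
```

>>> {"name": "step_arm", "arguments": {"targets": [[[0,0,0],[0,0,0],60],[[0,0,0],[0,0,0],60]]}}

```text
time: 4.47
tool_pos: [0.4666, 0.2598, 0.2658]
tcp_rot: [0.397, 2.59, -0.113]
wrist_force: [0.3, -0.5, 0.7]
width: 0.704
grip_force: 0.0
```

```bash
python3 - <<'E'
from h import *
s=read_state();print(s["tool_pos"],s["tcp_rot"],s["q"],s["time"])
C=cal("wrist");i=read_camera("wrist");np.savez("w2.npz",K=C[0],d=C[1],R=C[2],t=C[3])
cv2.imwrite("pics/w2.png",i[...,::-1]);cv2.imwrite("pics/w2b.png",cv2.resize(i[...,::-1],(800,600),interpolation=cv2.INTER_CUBIC))
for q,z in(("lens_mid",.099),("lens_front",.1315)):
    for d in tip_of("wrist",q): print(q,d["at"],d["score"],onz(C,[d["at"][::-1]],z))
a=np.array([.826,-.259,.5]);m=np.array([.559,.232,.099]);print(proj(C,[m,m+.065*a]))
E
```

```text
[0.46662789 0.25979201 0.26575177] [ 0.39700337  2.58972772 -0.11252435] [ 0.67857719 -0.10512783  2.14522724 -0.57595025  0.88081697 -0.26437651] 4.4667
lens_mid [181.5, 254.0] 0.93 [[0.55564523 0.2337626  0.099     ]]
lens_front [239.7, 256.2] 0.76 [[0.60029196 0.22215956 0.1315    ]]
[[253.24848504 184.35697471]
 [253.06288811 247.60056311]]
```

View pics/w2b.png

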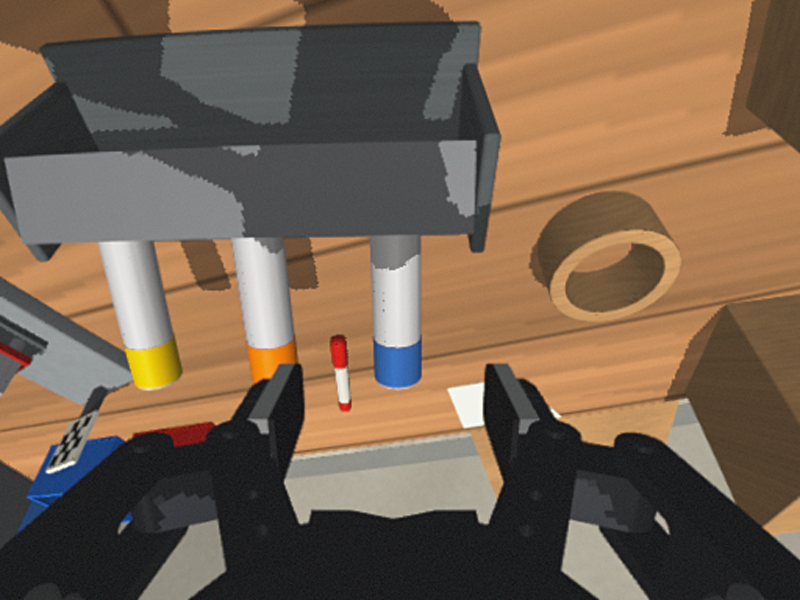

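```bash
cat >> h.py <<'E'
def collar(C,mid,yaw,pitch=np.pi/6,s0=.037,s1=.065,shape=(384,512),k=4):
    a=np.array([np.cos(pitch)*np.cos(yaw),np.cos(pitch)*np.sin(yaw),np.sin(pitch)]);u=np.array([-np.sin(yaw),np.cos(yaw),0]);v=np.cross(a,u)
    th=np.linspace(0,2*np.pi,721);n=np.outer(np.cos(th),u)+np.outer(np.sin(th),v)
    o=-C[2].T@C[3];pts=[]
    for s in np.linspace(s0,s1,2):
        X=np.array(mid)+a*s+.015*n;vis=((o-X)*n).sum(1)>0;pts.append(proj(C,X[vis]))
    A,B=pts
    if np.linalg.norm(A[0]-A[-1])<np.linalg.norm(A[0]-A[1])*20: pass
    ms=[]
    def order(P):
        d=np.linalg.norm(np.diff(P,axis=0),axis=1);j=d.argmax()
        return np.r_[P[j+1:],P[:j+1]] if d[j]>3 else P
    A,B=order(A),order(B)
    poly=np.r_[A,B[::-1]];m=cv2.moments(poly.astype(np.float32).reshape(-1,1,2))
    c=np.array([m["m10"],m["m01"]])/m["m00"];return c,poly
E
python3 - <<'E'
from h import *
w=np.load("w2.npz");C=[w[k] for k in"KdRt"]
i=cv2.imread("pics/w2.png");h=cv2.cvtColor(i,cv2.COLOR_BGR2HSV)
b=cv2.inRange(h,(100,110,40),(125,255,255));b[:205]=0;b[255:]=0;b[:,:230]=0;b[:,280:]=0
ys,xs=np.nonzero(b);cb=np.array([xs.mean(),ys.mean()]);print("blue",cb,len(xs),xs.min(),xs.max(),ys.min(),ys.max())
g=cv2.cvtColor(i,cv2.COLOR_BGR2GRAY).astype(float)
E=[]
for r in range(165,212,3):
    l=np.diff(g[r-1:r+2,225:285].mean(0));c=np.arange(225,284)+.5
    L=c[:25][np.abs(l[:25]).argmax()];Rr=c[35:][np.abs(l[35:]).argmax()];E.append((r,L,Rr))
E=np.array(E);print(E.T)
# white body centreline
k=np.polyfit(E[:,0],(E[:,1]+E[:,2])/2,1);print("centre col at rows",np.polyval(k,[165,190,210]),"width",(E[:,2]-E[:,1]).mean())
def f(p):
    m=(p[0],p[1],.099);c,_=collar(C,m,p[2]);c2,_=collar(C,m,p[2],s0=-.02,s1=.03)
    return np.r_[c-cb,c2[0]-np.polyval(k,c2[1])]
r=least_squares(f,[.559,.232,-.3]);print(r.x,np.degrees(r.x[2]),r.fun)
c,poly=collar(C,(r.x[0],r.x[1],.099),r.x[2]);print("model box",poly.min(0),poly.max(0))
m=np.r_[r.x[:2],.099];a=np.array([.866*np.cos(r.x[2]),.866*np.sin(r.x[2]),.5])
for n in("scene","side"): print(n,collar(cal(n),m,r.x[2])[0],proj(cal(n),m+.051*a))
E
```

```text
blue [254.05292479 233.40111421] 718 239 269 218 247
[[165.  168.  171.  174.  177.  180.  183.  186.  189.  192.  195.  198.
  201.  204.  207.  210. ]
 [236.5 236.5 248.5 238.5 238.5 239.5 238.5 239.5 238.5 245.5 239.5 245.5
  239.5 239.5 239.5 239.5]
 [266.5 266.5 267.5 266.5 266.5 266.5 266.5 267.5 266.5 266.5 266.5 266.5
  267.5 267.5 267.5 266.5]]
centre col at rows [253.03676471 253.55147059 253.96323529] width 26.625
[ 0.54885811  0.23521136 -0.28612957] -16.39401685053197 [ 0.00379108 -0.00126311 -0.00415446]
model box [237.7686634  214.67392115] [269.86857188 249.00868439]
scene [302.69998477 159.53611598] [[305.3643424  160.94843707]]
side [201.92313047 210.06961472] [[202.06418436 210.34538532]]
```

```bash
python3 - <<'E'
from h import *
w=np.load("w2.npz");C=[w[k] for k in"KdRt"]
i=cv2.imread("pics/w2.png");h=cv2.cvtColor(i,cv2.COLOR_BGR2HSV)
b=cv2.inRange(h,(100,110,40),(125,255,255))
for c in (242,248,254,260,266): 
    y=np.nonzero(b[205:256,c])[0]+205;print(c,y.min(),y.max())
print(i[236:254,254].tolist())
m=(.559,.232,.099)
for m,y in(((.559,.232,.099),-.3),((.549,.235,.099),-.286)):
    c,p=collar(C,m,y);print(c);print(p[::60].round(1).tolist())
E
```

```text
242 221 243
248 223 246
254 223 247
260 222 246
266 220 244
[[191, 116, 60], [190, 113, 59], [189, 114, 60], [191, 115, 60], [190, 115, 60], [189, 113, 58], [190, 114, 60], [190, 112, 58], [189, 114, 57], [188, 114, 57], [190, 112, 55], [195, 124, 80], [206, 173, 159], [142, 174, 213], [90, 139, 195], [86, 136, 190], [92, 143, 200], [100, 150, 211]]
[253.28306207 239.98061662]
[[268.9, 221.8], [266.6, 224.9], [260.5, 227.1], [252.3, 227.8], [244.3, 226.7], [239.0, 224.2], [238.3, 248.8], [241.3, 252.3], [247.8, 254.6], [256.0, 255.0], [263.4, 253.3], [267.7, 250.1]]
[253.89550029 233.5256768 ]
[[269.7, 214.8], [267.4, 217.8], [261.2, 220.0], [252.6, 220.8], [244.4, 219.8], [239.0, 217.5], [238.6, 243.2], [241.9, 246.6], [248.7, 248.8], [257.2, 248.9], [264.6, 247.1], [269.0, 243.9]]
```

```bash
python3 - <<'E'
from h import *
p,R=grasp((.552,.2345,.099),-.292,.05);print(p,R.as_rotvec());plan(p,R,5)
E
```

```text
[0.50220116 0.24946914 0.18906664] [ 0.38141009  2.59380949 -0.10219853]
deg/row 0.17 mm/row 17.1
[-0.0019, 0.0006, -0.0022] [1.5, 0.2, 17.0]
[-0.0019, 0.0006, -0.0022] [1.5, 0.2, 17.0]
[-0.0019, 0.0006, -0.0022] [1.5, 0.1, 17.0]
[-0.0019, 0.0006, -0.0022] [1.5, 0.1, 17.0]
[-0.0019, 0.0006, -0.0022] [1.5, 0.1, 17.0]
```

>>> {"name": "step_arm", "arguments": {"targets": [[[-0.002,0.0005,-0.002],[1.5,0.2,17],60],[[-0.002,0.0005,-0.002],[1.5,0.2,17],60],[[-0.002,0.0005,-0.002],[1.5,0,17],60],[[-0.002,0.0005,-0.002],[1.5,0,17],60],[[-0.002,0.0005,-0.002],[1.5,0,17],60]]}}

```text
time: 5.03
tool_pos: [0.5025, 0.2495, 0.1887]
tcp_rot: [0.382, 2.593, -0.101]
wrist_force: [-0.6, 1.1, 1.0]
width: 0.697
grip_force: 0.0
```

>>> {"name": "step_arm", "arguments": {"targets": [[[0,0,0],[0,0,0],60],[[0,0,0],[0,0,0],60]]}}

```text
time: 5.2
tool_pos: [0.5016, 0.2491, 0.1881]
tcp_rot: [0.381, 2.595, -0.104]
wrist_force: [-0.2, -0.7, -0.3]
width: 0.706
grip_force: 0.0
```

```bash
python3 - <<'E'
from h import *
s=read_state();print(s["tool_pos"],s["tcp_rot"],s["time"],s["wrist_force"])
C=cal("wrist");i=read_camera("wrist");np.savez("w3.npz",K=C[0],d=C[1],R=C[2],t=C[3])
cv2.imwrite("pics/w3.png",i[...,::-1]);cv2.imwrite("pics/w3b.png",cv2.resize(i[...,::-1],(640,480),interpolation=cv2.INTER_CUBIC))
h=cv2.cvtColor(i,cv2.COLOR_RGB2HSV);b=cv2.inRange(h,(100,110,40),(125,255,255));b[:,:225]=0;b[:,285:]=0
for c in (242,248,254,260,266):
    y=np.nonzero(b[:,c])[0];print(c,(y.min(),y.max()) if len(y) else None)
for q,z in(("lens_mid",.099),("lens_front",.1315)):
    for d in tip_of("wrist",q): print(q,d["at"],d["score"],onz(C,[d["at"][::-1]],z))
c,p=collar(C,(.552,.2345,.099),-.292);print(p[::60].round(1).tolist())
E
```

```text
[0.50155351 0.24912817 0.18814929] [ 0.38141691  2.59479552 -0.10394932] 5.2 [-0.22954177 -0.66123738 -0.2697975 ]
242 (np.int64(283), np.int64(312))
248 (np.int64(283), np.int64(314))
254 (np.int64(284), np.int64(314))
260 (np.int64(283), np.int64(313))
266 (np.int64(281), np.int64(310))
lens_mid [223.4, 253.0] 0.64 [[0.55238    0.23509884 0.099     ]]
lens_front [298.6, 250.1] 0.65 [[0.58945982 0.22204527 0.1315    ]]
[[274.2, 275.1], [270.9, 281.3], [261.9, 285.9], [249.8, 287.1], [238.3, 284.6], [231.1, 279.3], [230.9, 311.9], [235.9, 318.7], [245.7, 322.9], [257.5, 322.9], [267.5, 318.9], [272.7, 312.3]]
```

View pics/w3b.png

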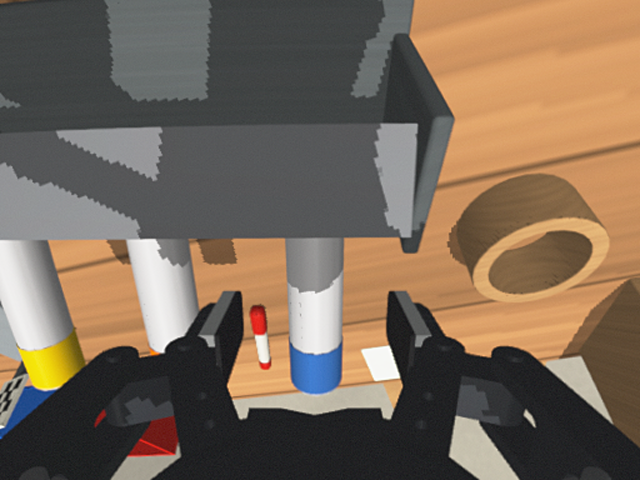

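Fingers straddle the barrel with clear space on both sides: pads at px (185,255) and (320,255), barrel at columns 232–273. I'll go down onto it.

```bash
python3 - <<'E'
from h import *
p,R=grasp((.5503,.2350,.099),-.292,.0);plan(p,R,5)
E
```

```text
deg/row 0.04 mm/row 10.1
[0.0005, 0.0004, 0.0001] [0.4, -0.3, 10.1]
[0.0005, 0.0004, 0.0001] [0.4, -0.3, 10.1]
[0.0005, 0.0004, 0.0001] [0.4, -0.3, 10.1]
[0.0005, 0.0004, 0.0001] [0.4, -0.3, 10.1]
[0.0005, 0.0004, 0.0001] [0.4, -0.2, 10.1]
```

>>> {"name": "step_arm", "arguments": {"targets": [[[0,0,0],[0.4,-0.3,10],60],[[0,0,0],[0.4,-0.3,10],60],[[0,0,0],[0.4,-0.3,10],60],[[0,0,0],[0.4,-0.3,10],60],[[0,0,0],[0.4,-0.2,10],60]]}}

```text
time: 5.77
tool_pos: [0.5235, 0.2422, 0.1432]
tcp_rot: [0.378, 2.595, -0.102]
wrist_force: [-0.1, 0.6, 0.3]
width: 0.7
grip_force: 0.0
```

>>> {"name": "step_arm", "arguments": {"targets": [[[0,0,0],[0,0,0],34],[[0,0,0],[0,0,0],34],[[0,0,0],[0,0,0],30],[[0,0,0],[0,0,0],24],[[0,0,0],[0,0,0],20]], "grip_force": 60}}

```text
time: 6.18
tool_pos: [0.5232, 0.2424, 0.1446]
tcp_rot: [0.378, 2.594, -0.101]
wrist_force: [1.5, -0.7, -1.3]
width: 0.33
grip_force: 59.1
```

>>> {"name": "step_arm", "arguments": {"targets": [[[0,0,0],[0,0,0],20],[[0,0,0],[0,0,0],20],[[0,0,0],[0,0,0],20]]}}

```text
time: 6.43
tool_pos: [0.5232, 0.2424, 0.1446]
tcp_rot: [0.378, 2.594, -0.101]
wrist_force: [0.3, -1.3, -2.3]
width: 0.324
grip_force: 59.1
```

>>> {"name": "step_arm", "arguments": {"targets": [[[0,0,0],[-4,0,0],20],[[0,0,0],[-8,0,0],20],[[0,0,0],[-8,0,0],20],[[0,0,0],[-8,0,0],20],[[0,0,0],[-8,0,0],20]]}}

```text
time: 6.85
tool_pos: [0.5545, 0.2336, 0.1635]
tcp_rot: [0.378, 2.593, -0.1]
wrist_force: [0.8, -0.0, -2.7]
width: 0.329
grip_force: 59.2
```

>>> {"name": "step_arm", "arguments": {"targets": [[[0,0,0],[-10,0,0],20],[[0,0,0],[-12,0,0],20],[[0,0,0],[-14,0,0],20],[[0,0,0],[-8,0,0],20],[[0,0,0],[0,0,0],20]]}}

```text
time: 7.27
tool_pos: [0.5925, 0.2227, 0.1871]
tcp_rot: [0.38, 2.59, -0.098]
wrist_force: [0.1, 1.0, -1.5]
width: 0.332
grip_force: 59.2
```

```bash
python3 - <<'E'
from h import *
s=read_state();print(s["tool_pos"],s["tcp_rot"],s["q"],s["time"],s["wrist_force"],s["torque"],s["width"])
C=cal("wrist");i=read_camera("wrist");np.savez("w4.npz",K=C[0],d=C[1],R=C[2],t=C[3])
cv2.imwrite("pics/w4.png",i[...,::-1]);cv2.imwrite("pics/w4b.png",cv2.resize(i[...,::-1],(640,480),interpolation=cv2.INTER_CUBIC))
for q in("lens_mid","lens_front"):
    for d in tip_of("wrist",q): print(q,d["at"],d["score"])
E
```

```text
[0.59250835 0.22272198 0.18706806] [ 0.38022267  2.58993182 -0.09815667] [ 0.47039791  0.13944084  2.059875   -0.61962861  0.63617898 -0.36022584] 7.2667 [ 0.14543399  1.02869883 -1.52398521] [0.18709913 0.37632568 0.02063101] 0.3317300472267179
lens_mid [267.8, 255.6] 0.98
```

View pics/w4b.png

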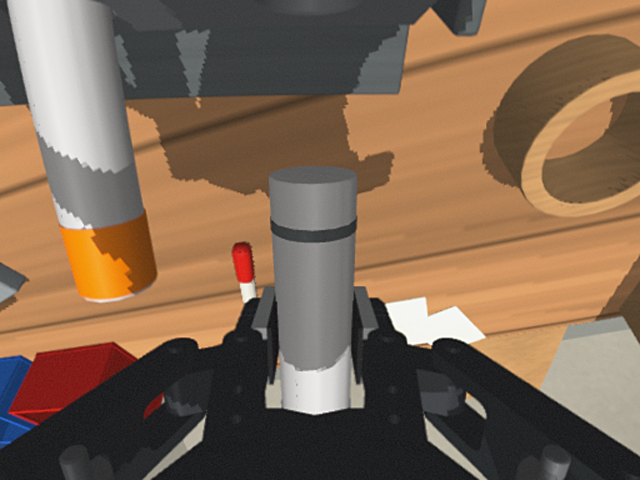

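```bash
cat > fit.py <<'E'
from h import *
def fitheld(f,Rt,p,C):
    """held barrel in tool frame from the wrist picture: rear x, y, z of axis, yaw, pitch"""
    i=cv2.imread(f);g=cv2.GaussianBlur(cv2.cvtColor(i,cv2.COLOR_BGR2GRAY),(3,3),0).astype(float)
    Ct=[C[0],C[1],C[2]@Rt,C[2]@p+C[3]]   # tool -> cam
    th=np.linspace(0,2*np.pi,361)
    def circ(s,v):  # point on axis distance s from rear towards the front
        x,y,z,yaw,pit=v;M=Ro.from_euler('ZY',[yaw,pit]).as_matrix();a=-M[:,0]
        return proj(Ct,np.array([x,y,z])+a*s+.015*(np.outer(np.cos(th),M[:,1])+np.outer(np.sin(th),M[:,2])))
    rows=np.arange(148,232,4)
    def grad(line):
        d=np.diff(line);k=np.abs(d).argmax();k=min(max(k,1),len(d)-2);a,b,c=np.abs(d[k-1:k+2]);den=a-2*b+c
        return k+.5+(0.5*(a-c)/den if den else 0)
    L=np.array([205+grad(g[r,205:240]) for r in rows]);R=np.array([265+grad(g[r,265:305]) for r in rows])
    cols=np.arange(232,272,4);T=np.array([122+grad(g[122:143,c]) for c in cols])
    def edges(v):
        P=np.array([circ(s,v) for s in np.linspace(0,.07,15)])
        l=P[:,:,0].argmin(1);r=P[:,:,0].argmax(1);k=np.arange(15)
        Lp,Rp=P[k,l],P[k,r];o=np.argsort(Lp[:,1]);o2=np.argsort(Rp[:,1])
        c0=P[0];top=c0[c0[:,1]<c0[:,1].mean()];q=np.argsort(top[:,0])
        return np.interp(rows,Lp[o,1],Lp[o,0])-L,np.interp(rows,Rp[o2,1],Rp[o2,0])-R,np.interp(cols,top[q,0],top[q,1])-T
    r=least_squares(lambda v:np.concatenate(edges(v)),[.06,0,.055,0,0],loss="soft_l1",x_scale=[.01,.01,.01,.1,.1])
    return r.x,[e.round(1) for e in edges(r.x)]
E
python3 - <<'E'
from fit import *
w=np.load("w4.npz");C=[w[k] for k in"KdRt"];s=read_state()
Rt=Ro.from_rotvec(s["tcp_rot"]).as_matrix()
v,e=fitheld("pics/w4.png",Rt,s["tool_pos"],C);print(v,np.degrees(v[3:]));print(*e,sep="\n");print(Rt)
E
```

```text
[ 0.05337607  0.00097387  0.05356813 -0.01304977  0.12197415] [-0.74769651  6.98860424]
[-0.7  6.   2.1 -0.4 -0.4 -0.3  0.1  0.5  0.2 -0.  -3.4 -0.2 -0.2  0.
 -0.1 -0.   0.   0.1 -0.   0.4 -0.1]
[  4.2 -11.4  -0.1   0.1   0.3   0.2  -0.6  -0.7  -0.4   0.1   0.2  -0.1
   0.3   0.1   0.2   0.    0.1  -0.2   0.1   0.1   0.2]
[ 0.6 -0.5  0.1 -0.6 -0.3 -0.7  6.  -0.6 -0.3  8.6]
[[-8.29925518e-01  2.86187531e-01  4.78874025e-01]
 [ 2.47879805e-01  9.58173626e-01 -1.43034629e-01]
 [-4.99779189e-01 -4.88883160e-06 -8.66152852e-01]]
```

```bash
sed -i 's/rows=np.arange(148,232,4)/rows=np.r_[np.arange(152,172,3),np.arange(196,236,4)]/; s/L=np.array(\[205+grad(g\[r,205:240\])/L=np.array([210+grad(g[r,210:229])/; s/R=np.array(\[265+grad(g\[r,265:305\])/R=np.array([277+grad(g[r,277:294])/; s/def fitheld(f,Rt,p,C)/def fitheld(f,Rt,p,C,pit=None)/; s/loss="soft_l1",/loss="cauchy",f_scale=.3,/; s/x,y,z,yaw,pit=v;M/x,y,z,yaw,pt=v;pt=pt if pit is None else pit;M/; s/\[yaw,pit\])/[yaw,pt])/' fit.py
python3 - <<'E'
from fit import *
w=np.load("w4.npz");C=[w[k] for k in"KdRt"];s=read_state()
Rt=Ro.from_rotvec(s["tcp_rot"]).as_matrix()
for pit in(None,0,.06):
  v,e=fitheld("pics/w4.png",Rt,s["tool_pos"],C,pit);print(v.round(4),np.degrees(v[3:]));print(*e,sep="\n")
i=cv2.imread("pics/w4.png");print(cv2.cvtColor(i,cv2.COLOR_BGR2GRAY)[120:155,251])
E
```

```text
[ 0.0535  0.001   0.0548 -0.0103  0.0883] [-0.58798705  5.0611125 ]
[-0.1  2.7  1.5 -0.1 -0.   0.1  0.1 -0.1  0.1 -0.1 -0.  -0.   0.1 -0.1
  0.3 -0.3  6.8]
[ 0.6 -0.7 -0.1 -0.1  0.1  0.  -0.   0.2 -0.   0.1 -0.1 -0.  -0.3  0.
 -0.   0.1 -6.4]
[ 0.9 -0.1  0.6 -0.2  0.2 -0.2  6.5 -0.2  0.1  9. ]
[ 0.0546  0.001   0.0571 -0.0123  0.    ] [-0.70445971  0.        ]
[ 0.3  3.1  1.9  0.2  0.2  0.3  0.3 -0.1  0.  -0.2 -0.2 -0.2 -0.2 -0.4
 -0.  -0.6  6.4]
[-0.  -1.3 -0.6 -0.6 -0.3 -0.4 -0.4  0.1  0.   0.2  0.1  0.2 -0.1  0.3
  0.3  0.5 -5.9]
[ 0.6 -0.2  0.6 -0.   0.3 -0.   6.6 -0.2 -0.1  8.6]
[ 0.0539  0.001   0.0555 -0.0105  0.    ] [-0.60396143  0.        ]
[ 0.   2.8  1.6  0.   0.1  0.2  0.2 -0.1  0.  -0.1 -0.1 -0.1 -0.  -0.2
  0.2 -0.4  6.6]
[ 0.4 -0.9 -0.2 -0.2  0.  -0.1 -0.1  0.2  0.   0.1 -0.   0.  -0.3  0.1
  0.1  0.2 -6.2]
[ 0.8 -0.1  0.6 -0.1  0.2 -0.1  6.6 -0.2  0.   8.9]
[ 86  87  88  87  91  87  88  88  86  87  87  90  90  92  96  93  92  90
  91  90  95  93  95  91  95  94  97 133 147 147 147 149 143 145 147]
```

```bash
sed -i 's/T=np.array(\[122+grad(g\[122:143,c\])/T=np.array([139+grad(g[139:156,c])/; s/top=c0\[c0\[:,1\]<c0/top=c0[c0[:,1]>c0/' fit.py
python3 - <<'E'
from fit import *
w=np.load("w4.npz");C=[w[k] for k in"KdRt"];s=read_state()
Rt=Ro.from_rotvec(s["tcp_rot"]).as_matrix()
for pit in(None,0):
  v,e=fitheld("pics/w4.png",Rt,s["tool_pos"],C,pit);print(v.round(4),np.degrees(v[3:]));print(*e,sep="\n")
i=read_camera("side");j=read_camera("scene")
a=cv2.resize(i[120:300,110:290,::-1],(399,399),interpolation=cv2.INTER_CUBIC);b=cv2.resize(j[80:260,210:390,::-1],(399,399),interpolation=cv2.INTER_CUBIC)
cv2.imwrite("pics/ss5.png",np.hstack([a,b]))
E
```

```text
[ 0.0536  0.001   0.0548 -0.0102  0.0904] [-0.58356204  5.18206486]
[-0.1  2.7  1.5 -0.1 -0.   0.1  0.1 -0.1  0.1 -0.1  0.  -0.   0.1 -0.1
  0.3 -0.3  6.8]
[ 0.6 -0.7 -0.1 -0.1  0.1  0.  -0.   0.2 -0.   0.1 -0.1 -0.  -0.3  0.
 -0.   0.1 -6.4]
[ 0.1 -0.1  0.1  0.1 -0.1 -0.  -0.  -0.   0.  -0.1]
[ 0.052   0.001   0.0571 -0.0127  0.    ] [-0.72479688  0.        ]
[ 0.3  3.1  1.8  0.2  0.2  0.3  0.3 -0.1  0.  -0.2 -0.1 -0.2 -0.2 -0.4
 -0.  -0.6  6.4]
[-0.  -1.3 -0.6 -0.6 -0.3 -0.4 -0.4  0.1  0.   0.2  0.1  0.2 -0.1  0.3
  0.3  0.5 -5.9]
[ 0.4 -0.   0.1  0.  -0.2 -0.1 -0.1 -0.1  0.1  0.1]
```

View pics/ss5.png

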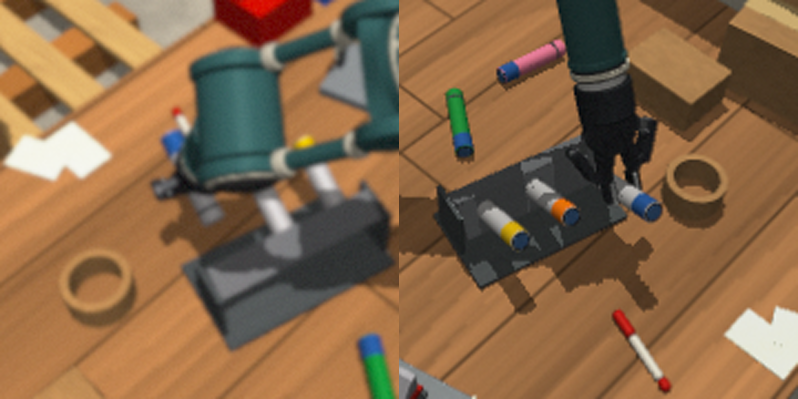

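The barrel is free of its socket (seen at side px (195,175), rear edge clear), and both neighbours are undisturbed. The fit shows its front end drooping about 5° in the grip, with its middle 11 mm ahead of the pads. I'll allow for both when placing.

>>> {"name": "step_arm", "arguments": {"targets": [[[0,0,0],[-12.5,0,-21.7],20],[[0,0,0],[-12.5,0,-21.7],20],[[0,0,0],[-12.5,0,-21.7],20],[[0,0,0],[-12.5,0,-21.7],20],[[0,0,0],[-12.5,0,-21.7],20]]}}

```text
time: 7.93
tool_pos: [0.5886, 0.2229, 0.31]
tcp_rot: [0.377, 2.595, -0.102]
wrist_force: [0.2, 0.7, -2.7]
width: 0.332
grip_force: 59.5
```

```bash
cat >> h.py <<'E'
REAR=np.array([.0536,.001,.0548]);YAW,PIT=-.0102,.087
SEAT=np.array([.5516,-.1988]);GY=.2677
def place(h,dx=0,dy=0,pit=PIT,gy=GY):
    Mt=Ro.from_euler('ZY',[YAW,pit]);mid=REAR-.065*Mt.as_matrix()[:,0]
    c,s=np.cos(gy),np.sin(gy);R=frame((-c,-s,0),(0,0,-1))*Mt.inv()
    return np.r_[SEAT+[c*dx-s*dy,s*dx+c*dy],.086+h]-R.apply(mid),R
E
python3 - <<'E'
from h import *
p,R=place(.08);s=read_state();print(p,R.as_rotvec(),s["tool_pos"],s["tcp_rot"]);plan(p,R,20)
E
```

```text
[ 0.53621519 -0.20462358  0.22524893] [-0.39229377  3.03008731  0.01841994] [0.58857288 0.22289676 0.30997503] [ 0.37717301  2.59546767 -0.1017879 ]
deg/row 1.99 mm/row 21.9
[-0.0083, 0.0212, -0.0262] [-1.0, -21.2, 5.5]
[-0.0083, 0.0212, -0.0262] [-0.5, -21.3, 5.3]
[-0.0083, 0.0212, -0.0262] [-0.1, -21.3, 5.1]
[-0.0083, 0.0212, -0.0262] [0.4, -21.4, 4.9]
[-0.0083, 0.0212, -0.0262] [0.8, -21.4, 4.8]
[-0.0083, 0.0212, -0.0262] [1.3, -21.4, 4.6]
[-0.0083, 0.0212, -0.0262] [1.8, -21.4, 4.4]
[-0.0083, 0.0212, -0.0262] [2.2, -21.4, 4.3]
[-0.0083, 0.0212, -0.0262] [2.7, -21.4, 4.2]
[-0.0083, 0.0212, -0.0262] [3.2, -21.3, 4.1]
[-0.0083, 0.0212, -0.0262] [3.6, -21.3, 4.0]
[-0.0083, 0.0212, -0.0262] [4.1, -21.2, 3.9]
[-0.0083, 0.0212, -0.0262] [4.6, -21.1, 3.8]
[-0.0083, 0.0212, -0.0262] [5.1, -21.0, 3.7]
[-0.0083, 0.0212, -0.0262] [5.5, -20.9, 3.7]
[-0.0083, 0.0212, -0.0262] [6.0, -20.8, 3.6]
[-0.0083, 0.0212, -0.0262] [6.5, -20.7, 3.6]
[-0.0083, 0.0212, -0.0262] [6.9, -20.5, 3.5]
[-0.0083, 0.0212, -0.0262] [7.4, -20.4, 3.5]
[-0.0083, 0.0212, -0.0262] [7.9, -20.2, 3.5]
```

>>> {"name": "step_arm", "arguments": {"targets": [[[-0.0083,0.0212,-0.0262],[-1,-21.2,5.5],20],[[-0.0083,0.0212,-0.0262],[-0.5,-21.3,5.3],20],[[-0.0083,0.0212,-0.0262],[0,-21.3,5],20],[[-0.0083,0.0212,-0.0262],[0.4,-21.4,5],20],[[-0.0083,0.0212,-0.0262],[0.8,-21.4,4.8],20]]}}

```text
time: 8.35
tool_pos: [0.5752, 0.1155, 0.2875]
tcp_rot: [0.2, 2.722, -0.074]
wrist_force: [0.0, -0.8, -1.3]
width: 0.331
grip_force: 59.6
```

>>> {"name": "step_arm", "arguments": {"targets": [[[-0.0083,0.0212,-0.0262],[1.3,-21.4,4.6],20],[[-0.0083,0.0212,-0.0262],[1.8,-21.4,4.4],20],[[-0.0083,0.0212,-0.0262],[2.2,-21.4,4.3],20],[[-0.0083,0.0212,-0.0262],[2.7,-21.4,4.2],20],[[-0.0083,0.0212,-0.0262],[3.2,-21.3,4.1],20]]}}

```text
time: 8.77
tool_pos: [0.5621, 0.0086, 0.2663]
tcp_rot: [0.014, 2.837, -0.045]
wrist_force: [0.6, -0.4, -1.9]
width: 0.329
grip_force: 59.6
```

>>> {"name": "step_arm", "arguments": {"targets": [[[-0.0083,0.0212,-0.0262],[3.6,-21.3,4],20],[[-0.0083,0.0212,-0.0262],[4,-21.2,4],20],[[-0.0083,0.0212,-0.0262],[4.6,-21,3.8],20],[[-0.0083,0.0212,-0.0262],[5,-21,3.7],20],[[-0.0083,0.0212,-0.0262],[5.5,-21,3.7],20]]}}

```text
time: 9.18
tool_pos: [0.5494, -0.0981, 0.2449]
tcp_rot: [-0.184, 2.94, -0.014]
wrist_force: [-1.2, -0.9, -3.0]
width: 0.327
grip_force: 59.6
```

>>> {"name": "step_arm", "arguments": {"targets": [[[-0.0083,0.0212,-0.0262],[6,-20.8,3.6],20],[[-0.0083,0.0212,-0.0262],[6.5,-20.7,3.6],20],[[-0.0083,0.0212,-0.0262],[7,-20.5,3.5],20],[[-0.0083,0.0212,-0.0262],[7.4,-20.4,3.5],20],[[-0.0083,0.0212,-0.0262],[7.9,-20.2,3.5],20]]}}

```text
time: 9.6
tool_pos: [0.5363, -0.205, 0.2237]
tcp_rot: [-0.393, 3.03, 0.019]
wrist_force: [-0.0, 0.0, -1.5]
width: 0.329
grip_force: 59.6
```

>>> {"name": "step_arm", "arguments": {"targets": [[[0,0,0],[0,0,0],20],[[0,0,0],[0,0,0],20],[[0,0,0],[0,0,0],20]]}}

```text
time: 9.85
tool_pos: [0.5367, -0.2039, 0.224]
tcp_rot: [-0.389, 3.029, 0.019]
wrist_force: [0.9, 0.3, -1.5]
width: 0.33
grip_force: 59.7
```

```bash
python3 - <<'E'
from fit import *
s=read_state();print(s["tool_pos"],s["tcp_rot"],s["q"],s["time"],s["wrist_force"],s["torque"],s["width"])
C=cal("wrist");i=read_camera("wrist");np.savez("w6.npz",K=C[0],d=C[1],R=C[2],t=C[3])
cv2.imwrite("pics/w6.png",i[...,::-1])
v,e=fitheld("pics/w6.png",Ro.from_rotvec(s["tcp_rot"]).as_matrix(),s["tool_pos"],C);print(v.round(4),np.degrees(v[3:]));print(*e,sep="\n")
i0=cv2.resize(i[80:384,130:390,::-1],(342,400),interpolation=cv2.INTER_CUBIC)
# scene and side: expected collar centre
p,R=place(.08);c_,s_=np.cos(GY),np.sin(GY);m=np.r_[SEAT,.166]
ims=[i0]
for n in("scene","side"):
    j=read_camera(n);cv2.imwrite(f"pics/{n}6.png",j[...,::-1]);c=proj(cal(n),m)[0].astype(int)
    ims.append(cv2.resize(j[c[1]-45:c[1]+45,c[0]-25:c[0]+25,::-1],(222,400),interpolation=cv2.INTER_CUBIC))
    print(n,"pred mid/front/rear",proj(cal(n),[m,m+.065*np.array([c_,s_,0]),m-.065*np.array([c_,s_,0])]).round(1).tolist(),[d["at"] for d in tip_of(n,"lens_front")],[d["at"] for d in tip_of(n,"lens_mid")])
cv2.imwrite("pics/ss6.png",np.hstack(ims))
plan(p,R,1)
E
```

```text
[ 0.536659  -0.2038731  0.223999 ] [-0.38915023  3.02877918  0.01919378] [-0.4339717   0.10305097  1.94847591  0.06722338  1.02333406 -2.29342104] 9.85 [ 0.86107752  0.29855673 -1.49159531] [-0.02121665  0.07225408  0.0494167 ] 0.32997027535889023
[ 0.0542 -0.0007  0.0575 -0.0353 -0.1007] [-2.02210532 -5.76755677]
[-0.  -0.   0.1  0.   0.7 -0.2 -0.2  0.5 -0.2 -0.1  0.1  0.4 -0.1 -0.
  0.  -2.  -7.6]
[-0.1 -0.1  0.   0.3  0.1  0.9  0.9 -3.4 -3.3 -3.2 -3.2 -3.  -2.5 -2.4
 -2.1 -1.9  0.1]
[ 0.8  0.5  0.3  0.1 -0.1 -0.2 -0.2 -0.1 -0.1  0.1]
scene pred mid/front/rear [[190.9, 233.8], [212.0, 245.1], [170.6, 223.0]] [[245.4, 209.7], [148.6, 241.4], [188.2, 194.6], [110.7, 258.3]] [[233.6, 187.9], [108.6, 270.6], [138.5, 236.2], [196.0, 179.1]]
side pred mid/front/rear [[305.0, 132.5], [286.8, 126.1], [323.7, 139.2]] [[127.4, 288.0], [271.4, 278.4], [221.7, 317.8]] [[132.6, 306.6], [210.8, 329.9], [288.9, 279.8], [182.3, 195.8], [205.6, 254.3]]
deg/row 0.17 mm/row 1.3
[-0.0008, 0.0027, -0.0007] [1.0, -0.5, -0.6]
```

View pics/ss6.png

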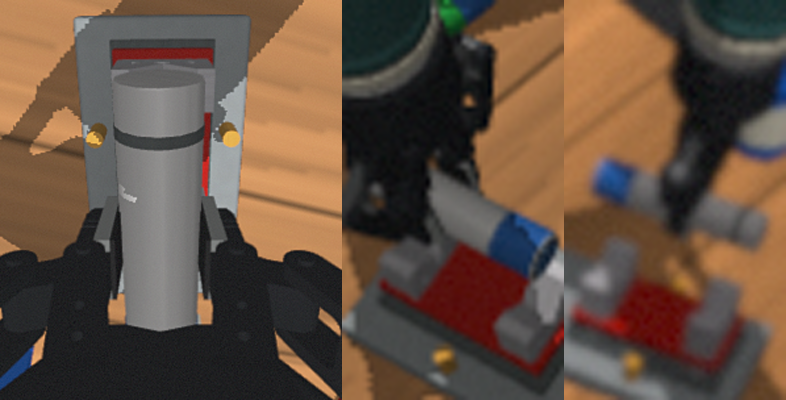

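```bash
python3 - <<'E'
from h import *
s=read_state();Rt=Ro.from_rotvec(s["tcp_rot"]);
c_,s_=np.cos(GY),np.sin(GY);a=np.array([c_,s_,0]);u=np.array([-s_,c_,0]);m=np.r_[SEAT,.166]
th=np.linspace(0,2*np.pi,73);n=np.outer(np.cos(th),u)+np.outer(np.sin(th),[0,0,1])
for nm in("scene","side"):
    C=cal(nm);o=-C[2].T@C[3]
    for sx in(.065,.037,-.065):
        X=m+a*sx+.015*n;vis=((o-X)*n).sum(1)>0;P=proj(C,X[vis])
        k=P[:,1].argmin();l=P[:,1].argmax();print(nm,sx,"ends",P[k].round(1),P[l].round(1))
    print("px per mm along",(proj(C,m+a*.05)-proj(C,m-a*.05))[0]/100)
# fits with tight windows
import re
src=open("fit.py").read().replace("277+grad(g[r,277:294])","280+grad(g[r,280:289])")
exec(src)
w=np.load("w6.npz");C=[w[k] for k in"KdRt"]
for pit in(None,.087,0):
  v,e=fitheld("pics/w6.png",Rt.as_matrix(),s["tool_pos"],C,pit);print(v.round(4),np.degrees(v[3:]));print(*e,sep="\n")
E
```

```text
scene 0.065 ends [214.5 239.7] [209.1 250.3]
scene 0.037 ends [205.3 234.9] [199.9 245.3]
scene -0.065 ends [172.8 217.9] [167.6 227.9]
px per mm along [0.31867051 0.16973462]
side 0.065 ends [288.3 121.7] [285.2 130.4]
side 0.037 ends [296.1 124.5] [293.  133.2]
side -0.065 ends [325.3 134.7] [322.1 143.6]
px per mm along [-0.28405044 -0.10051393]
[ 0.0552 -0.0004  0.0581 -0.0303 -0.0717] [-1.73667674 -4.10646992]
[-0.  -0.   0.1  0.   0.7 -0.2 -0.2  0.5 -0.2 -0.1  0.1  0.4 -0.1 -0.
  0.  -2.  -7.6]
[-0.1 -0.1  0.   0.3  0.   0.9  0.8  1.8 -2.6 -0.3  1.8 -0.2  0.1 -0.
  0.  -0.3  3.9]
[ 0.7  0.4  0.2  0.  -0.1 -0.2 -0.2 -0.1 -0.1  0.1]
[ 0.0577 -0.0004  0.057  -0.0119  0.    ] [-0.68166802  0.        ]
[-0.1 -0.1  0.1  0.   0.6 -0.3 -0.2  0.5 -0.2 -0.   0.1  0.4 -0.   0.
  0.1 -2.  -7.5]
[ 0.  -0.1 -0.1  0.1 -0.3  0.4  0.3  0.3 -4.2 -2.  -0.2 -2.3 -2.1 -2.4
 -2.5 -2.9  1.1]
[-0.2 -0.1  0.   0.   0.1  0.   0.1  0.1 -0.  -0. ]
[ 0.0564 -0.0004  0.0576 -0.0225  0.    ] [-1.28780161  0.        ]
[-0.  -0.1  0.1  0.   0.6 -0.2 -0.2  0.5 -0.2 -0.   0.1  0.4 -0.   0.
  0.1 -2.  -7.6]
[-0.  -0.   0.   0.2 -0.   0.7  0.7  1.2 -3.3 -1.   1.  -1.1 -0.8 -1.
 -1.  -1.4  2.7]
[ 0.2  0.1  0.1  0.  -0.  -0.1 -0.1 -0.1 -0.1 -0. ]
```

```bash
python3 - <<'E'
import cv2,numpy as np
for f in("w4","w6"):
    g=cv2.GaussianBlur(cv2.cvtColor(cv2.imread(f"pics/{f}.png"),cv2.COLOR_BGR2GRAY),(3,3),0).astype(float)
    # ring edges and near rim along the centre column
    for c in(244,251,258): print(f,c,"rim",139+np.abs(np.diff(g[139:156,c])).argmax(),"ring",170+np.diff(g[170:200,c]).argmin(),170+np.diff(g[170:200,c]).argmax())
    for r in(155,165,200,215): print(f,r,g[r,210:232].astype(int).tolist(),g[r,272:294].astype(int).tolist())
E
```

```text
w4 244 rim 146 ring 183 193
w4 251 rim 146 ring 184 193
w4 258 rim 146 ring 183 193
w4 155 [145, 143, 124, 98, 86, 94, 106, 111, 113, 115, 117, 119, 120, 121, 121, 122, 122, 123, 124, 125, 126, 127] [119, 117, 115, 115, 116, 117, 116, 112, 108, 104, 99, 96, 94, 100, 114, 126, 132, 136, 139, 141, 142, 142]
w4 165 [149, 149, 149, 149, 150, 142, 124, 111, 111, 114, 116, 117, 118, 120, 121, 121, 122, 123, 123, 123, 125, 127] [118, 117, 115, 115, 115, 115, 114, 112, 108, 103, 98, 96, 104, 125, 139, 141, 140, 140, 140, 139, 139, 139]
w4 200 [143, 143, 142, 143, 144, 144, 145, 138, 123, 113, 113, 115, 116, 117, 118, 120, 120, 121, 122, 123, 124, 126] [116, 115, 114, 114, 114, 113, 110, 106, 102, 98, 95, 102, 120, 133, 135, 135, 134, 134, 134, 134, 134, 134]
w4 215 [135, 135, 135, 135, 135, 134, 135, 136, 130, 117, 111, 113, 116, 118, 119, 120, 120, 121, 122, 122, 123, 124] [116, 115, 115, 114, 114, 113, 110, 104, 100, 96, 94, 96, 101, 103, 103, 105, 107, 110, 113, 116, 120, 123]
w6 244 rim 146 ring 183 193
w6 251 rim 146 ring 184 193
w6 258 rim 146 ring 183 193
w6 155 [101, 101, 101, 101, 102, 104, 107, 110, 112, 115, 117, 118, 118, 119, 121, 122, 123, 123, 124, 126, 127, 127] [122, 120, 118, 118, 118, 117, 116, 114, 110, 105, 101, 97, 96, 102, 113, 118, 117, 117, 117, 116, 109, 99]
w6 165 [101, 101, 102, 101, 101, 102, 105, 109, 111, 114, 116, 117, 118, 119, 120, 121, 121, 122, 124, 125, 126, 127] [120, 118, 117, 117, 117, 117, 116, 113, 109, 105, 101, 97, 93, 91, 90, 91, 91, 89, 91, 97, 100, 99]
w6 200 [99, 99, 99, 99, 99, 98, 97, 96, 99, 107, 113, 115, 116, 118, 119, 120, 121, 122, 122, 123, 125, 126] [119, 117, 116, 117, 117, 116, 113, 109, 104, 100, 96, 87, 70, 59, 59, 73, 95, 119, 147, 165, 168, 168]
w6 215 [97, 97, 98, 97, 97, 97, 96, 93, 92, 99, 109, 113, 115, 117, 119, 120, 121, 122, 123, 123, 124, 126] [118, 117, 116, 116, 116, 115, 112, 107, 102, 97, 94, 93, 91, 88, 88, 90, 102, 133, 161, 169, 168, 167]
```

```bash
sed -i 's/REAR=np.array(\[.0536/REAR=np.array([.056/; s/PIT=-.0102,.087/PIT=-.0102,.075/' h.py; python3 - <<'E'
from h import *
p,R=place(.008);plan(p,R,5)
E
```

```text
deg/row 0.17 mm/row 14.4
[-0.0001, 0.0029, -0.0001] [0.9, -0.1, 14.4]
[-0.0001, 0.0029, -0.0001] [0.8, -0.1, 14.4]
[-0.0001, 0.0029, -0.0001] [0.8, -0.1, 14.4]
[-0.0001, 0.0029, -0.0001] [0.8, -0.1, 14.4]
[-0.0001, 0.0029, -0.0001] [0.7, -0.1, 14.4]
```

>>> {"name": "step_arm", "arguments": {"targets": [[[0,0.003,0],[0.8,-0.1,14.4],20],[[0,0.003,0],[0.8,-0.1,14.4],20],[[0,0.003,0],[0.8,-0.1,14.4],20],[[0,0.003,0],[0.8,-0.1,14.4],20],[[0,0.003,0],[0.8,-0.1,14.4],20]]}}

```text
time: 10.62
tool_pos: [0.5382, -0.204, 0.1497]
tcp_rot: [-0.392, 3.045, 0.017]
wrist_force: [-0.3, -0.6, -2.9]
width: 0.325
grip_force: 59.8
```

>>> {"name": "step_arm", "arguments": {"targets": [[[0,0,0],[0,0,0],20],[[0,0,0],[0,0,0],20],[[0,0,0],[0,0,0],20]]}}

```text
time: 10.87
tool_pos: [0.5392, -0.2045, 0.1522]
tcp_rot: [-0.391, 3.043, 0.015]
wrist_force: [0.0, 0.4, -2.1]
width: 0.328
grip_force: 59.9
```

```bash
python3 - <<'E'
from h import *
s=read_state();print(s["tool_pos"],s["tcp_rot"],s["time"],s["wrist_force"],s["torque"],s["width"])
C=cal("wrist");i=read_camera("wrist");np.savez("w7.npz",K=C[0],d=C[1],R=C[2],t=C[3])
cv2.imwrite("pics/w7.png",i[...,::-1])
i0=cv2.resize(i[100:270,170:340,::-1],(400,400),interpolation=cv2.INTER_CUBIC)
m=np.r_[SEAT,.09];ims=[i0]
for n in("scene","side"):
    j=read_camera(n);cv2.imwrite(f"pics/{n}7.png",j[...,::-1]);c=proj(cal(n),m)[0].astype(int);print(n,c)
    k=j[c[1]-33:c[1]+33,c[0]-33:c[0]+33,::-1]
    if n=="side":ims.append(cv2.resize(k,(200,200),interpolation=cv2.INTER_CUBIC));ims[1:]=[np.vstack([ims[1][:200],ims[2]])] if 0 else ims[1:]
    else: ims.append(cv2.resize(k,(400,400),interpolation=cv2.INTER_CUBIC))
cv2.imwrite("pics/ss7.png",np.hstack(ims[:2]))
E
```

```text
[ 0.53923107 -0.20453081  0.15221148] [-0.39144884  3.04306983  0.01549884] 10.8667 [ 0.03138132  0.36842733 -2.07519743] [ 0.03160282  0.06168101 -0.05077061] 0.3281222868350703
scene [194 246]
side [302 148]
```

View pics/ss7.png

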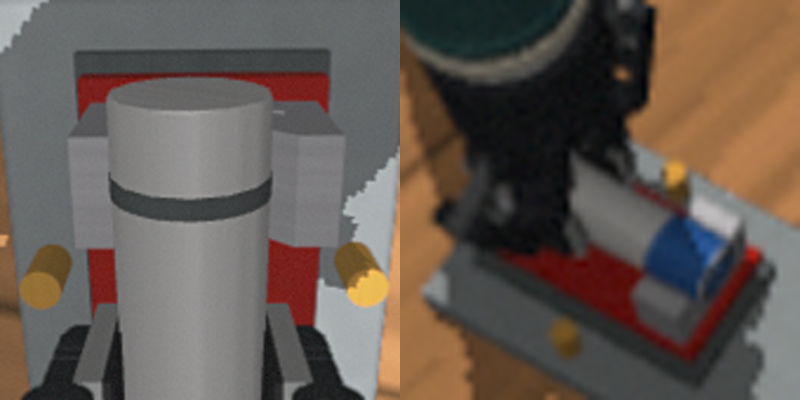

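```bash
python3 - <<'E'
from fit import *
w=np.load("w7.npz");C=[w[k] for k in"KdRt"];s=read_state();p=s["tool_pos"];R=Ro.from_rotvec(s["tcp_rot"])
c,q=np.cos(GY),np.sin(GY);G=np.array([[c,q],[-q,c]])
pts=np.array([(70,137),(344,133),(77,247),(341,246)])/400*170+[170,100]-.3
X=onz(C,pts,.083);print("block corners in groove frame mm (exp -56/-32, +-27.5)\n",((X[:,:2]-SEAT)@G.T*1000).round(1))
i=cv2.imread("pics/w7.png");g=cv2.GaussianBlur(cv2.cvtColor(i,cv2.COLOR_BGR2GRAY),(3,3),0).astype(float)
src=open("fit.py").read().replace("np.r_[np.arange(152,172,3),np.arange(196,236,4)]","np.r_[np.arange(152,176,3),np.arange(200,226,3)]").replace("277+grad(g[r,277:294])","278+grad(g[r,278:292])").replace("210+grad(g[r,210:229])","210+grad(g[r,210:225])")
exec(src)
for pit in(None,.06):
    v,e=fitheld("pics/w7.png",R.as_matrix(),p,C,pit);print(v.round(4),np.degrees(v[3:]));print(*e,sep="\n")
    M=Ro.from_euler('ZY',[v[3],v[4] if pit is None else pit]).as_matrix()
    rear=p+R.apply(v[:3]);a=R.apply(-M[:,0]);print("rear groove mm",(G@(rear[:2]-SEAT)*1000).round(1),"z",rear[2],"yaw vs groove",np.degrees(np.arctan2(*(G@a[:2])[::-1])),"elev",np.degrees(np.arcsin(a[2])))
E
```

```text
block corners in groove frame mm (exp -56/-32, +-27.5)
 [[-55.9 -26.2]
 [-56.   28.2]
 [-32.1 -26.5]
 [-31.6  29.2]]
[ 0.058  -0.0003  0.0564 -0.0107  0.0909] [-0.61488101  5.20821764]
[-0.2 -0.3 -3.2  0.   0.1  0.3 -0.   1.   0.   0.4 -0.2 -0.  -0.   0.
  0.   0.  -0.1]
[ 4.3  4.2 -0.4  4.5  4.7  0.1  0.  -1.  -0.6  0.   0.  -0.   0.1  0.
 -0.   0.1 -0. ]
[-0.1 -0.  -0.   0.   0.1  0.   0.   0.   0.  -0. ]
rear groove mm [-66.5  -2.4] z 0.09288717246273036 yaw vs groove -0.06621316044272246 elev -0.8644252380647008
[ 0.0574 -0.0003  0.0573 -0.0119  0.    ] [-0.67900532  0.        ]
[-0.  -0.2 -3.1  0.1  0.2  0.4  0.1  1.1  0.   0.4 -0.2 -0.1 -0.1 -0.
 -0.1 -0.1 -0.2]
[ 4.   4.  -0.6  4.3  4.5 -0.1 -0.1 -1.2 -0.6  0.   0.  -0.   0.1  0.1
  0.1  0.2  0.1]
[-0.  0. -0.  0.  0. -0.  0.  0.  0. -0.]
rear groove mm [-65.9  -2.4] z 0.0920105931942676 yaw vs groove 0.0006259342062406557 elev 0.9059386252920025
```

>>> {"name": "step_arm", "arguments": {"targets": [[[0,0,0],[-0.6,1.7,0],20],[[0,0,0],[-0.6,1.7,0],20],[[0,0,0],[0.1,0,2],20],[[0,0,0],[0,0,0],20],[[0,0,0],[0,0,0],20]]}}

```text
time: 11.43
tool_pos: [0.5393, -0.2007, 0.1504]
tcp_rot: [-0.392, 3.043, 0.015]
wrist_force: [-0.3, 0.1, -2.5]
width: 0.332
grip_force: 59.9
```

>>> {"name": "step_arm", "arguments": {"targets": [[[0,0,0],[0.1,0,1.2],20],[[0,0,0],[0.1,0,1.2],20],[[0,0,0],[0,0,0],20],[[0,0,0],[0,0,0],20]]}}

```text
time: 11.77
tool_pos: [0.5393, -0.2008, 0.1479]
tcp_rot: [-0.391, 3.043, 0.016]
wrist_force: [0.1, 0.3, -2.4]
width: 0.331
grip_force: 59.9
```

>>> {"name": "step_arm", "arguments": {"targets": [[[0,0,0],[0.1,0,1],20],[[0,0,0],[0,0,0],20],[[0,0,0],[0,0,0],20]]}}

```text
time: 12.02
tool_pos: [0.5393, -0.2008, 0.147]
tcp_rot: [-0.391, 3.043, 0.015]
wrist_force: [0.3, 0.4, -2.4]
width: 0.332
grip_force: 59.9
```

>>> {"name": "step_arm", "arguments": {"targets": [[[0,0,0],[0.1,0,1],20],[[0,0,0],[0,0,0],20],[[0,0,0],[0,0,0],20]]}}

```text
time: 12.27
tool_pos: [0.5395, -0.2009, 0.1462]
tcp_rot: [-0.391, 3.042, 0.015]
wrist_force: [0.2, -0.1, -1.3]
width: 0.326
grip_force: 59.9
```

```bash
python3 - <<'E'
from h import *
s=read_state();R=Ro.from_rotvec(s["tcp_rot"]);print(s["tool_pos"],s["tcp_rot"],s["wrist_force"],"tool torque",R.inv().apply(s["torque"]),"down in tool",-R.as_matrix()[2],s["time"])
E
```

```text
[ 0.53950808 -0.20089417  0.14620258] [-0.39133337  3.04248661  0.01499041] [ 0.17338874 -0.10247013 -1.27151038] tool torque [ 0.02979302 -0.04033039 -0.00983817] down in tool [ 7.45780046e-02 -2.47893958e-04  9.97215152e-01] 12.2667
```

>>> {"name": "step_arm", "arguments": {"targets": [[[0,0,0],[0.1,0,0.8],20],[[0,0,0],[0,0,0],20],[[0,0,0],[0,0,0],20]]}}

```text
time: 12.52
tool_pos: [0.5396, -0.201, 0.1457]
tcp_rot: [-0.391, 3.042, 0.015]
wrist_force: [-0.2, -0.3, -0.7]
width: 0.33
grip_force: 59.9
```

>>> {"name": "step_arm", "arguments": {"targets": [[[0,0,0],[0.1,0,0.8],20],[[0,0,0],[0,0,0],20],[[0,0,0],[0,0,0],20]]}}

```text
time: 12.77
tool_pos: [0.5396, -0.2011, 0.1451]
tcp_rot: [-0.391, 3.042, 0.014]
wrist_force: [-0.4, -0.5, 2.9]
width: 0.325
grip_force: 60.2
```

```bash
python3 - <<'E'
from h import *
s=read_state();R=Ro.from_rotvec(s["tcp_rot"]);print(s["tool_pos"],s["tcp_rot"],s["wrist_force"],"tool torque",R.inv().apply(s["torque"]),s["time"])
E
```

```text
[ 0.53955689 -0.20105645  0.14507475] [-0.39139486  3.0420988   0.01440892] [-0.39328888 -0.54093727  2.8622077 ] tool torque [-0.04225615  0.12745149  0.04018369] 12.7667
```

>>> {"name": "step_arm", "arguments": {"targets": [[[0,0.01,0],[-0.6,0,0.1],20],[[0,0,0],[0,0,0],20],[[0,0,0],[0,0,0],20]]}}

```text
time: 13.02
tool_pos: [0.5402, -0.2008, 0.1448]
tcp_rot: [-0.393, 3.052, 0.013]
wrist_force: [-0.9, 0.7, 2.9]
width: 0.328
grip_force: 60.3
```

```bash
cat > st.py <<'E'
from h import *
s=read_state();R=Ro.from_rotvec(s["tcp_rot"]);print(s["tool_pos"].round(5),s["wrist_force"].round(2),"tool torque",R.inv().apply(s["torque"]).round(3),s["time"],"pitch",-R.as_matrix()[2,0].round(4))
E
python3 st.py
```

```text
[ 0.54019 -0.20077  0.14476] [-0.91  0.72  2.89] tool torque [ 0.014 -0.036  0.039] 13.0167 pitch 0.0646
```

>>> {"name": "step_arm", "arguments": {"targets": [[[0,0.01,0],[-0.6,0,0.1],20],[[0,0,0],[0,0,0],20],[[0,0,0],[0,0,0],20]]}}

```text
time: 13.27
tool_pos: [0.5408, -0.2006, 0.1446]
tcp_rot: [-0.394, 3.062, 0.011]
wrist_force: [-0.6, -0.1, 4.1]
width: 0.323
grip_force: 60.3
```

```bash
python3 st.py
```

```text
[ 0.54079 -0.20057  0.14456] [-0.65 -0.15  4.13] tool torque [ 0.031 -0.162  0.006] 13.2667 pitch 0.0547
```

>>> {"name": "step_arm", "arguments": {"targets": [[[0,-0.004,0],[0.25,0,0],20],[[0,0,0],[0.05,0,1],20],[[0,0,0],[0.05,0,1],20],[[0,0,0],[0,0,0],20],[[0,0,0],[0,0,0],20]]}}

```text
time: 13.68
tool_pos: [0.5405, -0.2007, 0.1426]
tcp_rot: [-0.393, 3.058, 0.012]
wrist_force: [-1.8, -0.3, 5.1]
width: 0.329
grip_force: 60.5
```

```bash
python3 st.py
```

```text
[ 0.54049 -0.20074  0.1426 ] [-1.79 -0.26  5.09] tool torque [ 0.032 -0.193 -0.024] 13.6833 pitch 0.059
```

>>> {"name": "step_arm", "arguments": {"targets": [[[0,0,0],[0.05,0,1],20],[[0,0,0],[0,0,0],20],[[0,0,0],[0,0,0],20]]}}

```text
time: 13.93
tool_pos: [0.5405, -0.2008, 0.1418]
tcp_rot: [-0.393, 3.058, 0.011]
wrist_force: [-1.4, -0.6, 6.4]
width: 0.331
grip_force: 60.6
```

```bash
python3 st.py
```

```text
[ 0.54053 -0.20081  0.14182] [-1.37 -0.6   6.38] tool torque [ 0.003 -0.082  0.041] 13.9333 pitch 0.0591
```

>>> {"name": "step_arm", "arguments": {"targets": [[[0,0,0],[0.05,0,1.1],20],[[0,0,0],[0,0,0],20],[[0,0,0],[0.05,0,1.1],20],[[0,0,0],[0,0,0],20],[[0,0,0],[0,0,0],20]]}}

```text
time: 14.35
tool_pos: [0.5406, -0.2009, 0.1399]
tcp_rot: [-0.393, 3.058, 0.011]
wrist_force: [-1.8, -1.1, 8.7]
width: 0.327
grip_force: 60.8
```

```bash
python3 - <<'E'
from h import *
F=[];T=[]
for k in range(4):
    C=cal("wrist");s=read_state();R=Ro.from_rotvec(s["tcp_rot"]);F.append(s["wrist_force"]);T.append(R.inv().apply(s["torque"]));i=read_camera("wrist")
print(np.mean(F,0),np.array(F)[:,2],np.mean(T,0),s["tool_pos"],s["time"])
np.savez("w8.npz",K=C[0],d=C[1],R=C[2],t=C[3]);cv2.imwrite("pics/w8.png",i[...,::-1])
ims=[cv2.resize(i[100:270,170:340,::-1],(390,390),interpolation=cv2.INTER_CUBIC)]
j=read_camera("scene");c=proj(cal("scene"),np.r_[SEAT,.08])[0].astype(int);print(c)
ims.append(cv2.resize(j[c[1]-33:c[1]+33,c[0]-33:c[0]+33,::-1],(390,390),interpolation=cv2.INTER_CUBIC))
cv2.imwrite("pics/ss8.png",np.hstack(ims))
E
```

```text
[-2.10132286 -0.45292879  7.85256579] [8.74166774 8.25952798 8.25803125 6.15103617] [-0.00643302 -0.00065814  0.03990962] [ 0.54057581 -0.20094276  0.13997194] 14.5
[195 247]
```

View pics/ss8.png

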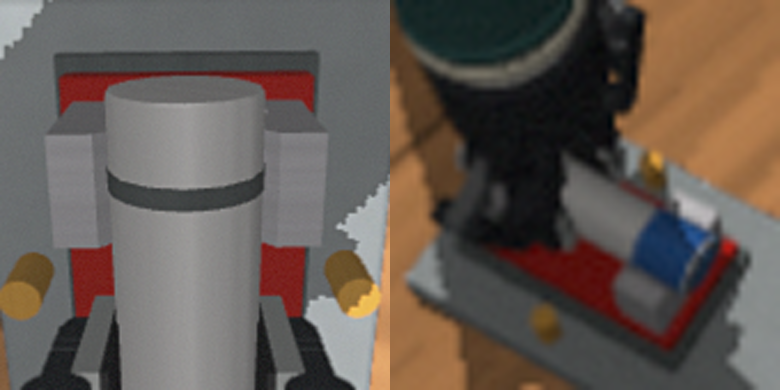

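>>> {"name": "step_arm", "arguments": {"targets": [[[0,0,0],[0,0,0.6],20],[[0,0,0],[0,0,0],20],[[0,0,0],[0,0,0],20]]}}

```text
time: 14.85
tool_pos: [0.5406, -0.201, 0.1394]
tcp_rot: [-0.393, 3.058, 0.011]
wrist_force: [-3.2, -0.4, 8.6]
width: 0.326
grip_force: 60.8
```

```bash
python3 - <<'E'
from fit import *
F=[]
for k in range(6):
    C=cal("wrist");s=read_state();F.append(s["wrist_force"]);i=read_camera("wrist")
print(np.mean(F,0),np.array(F)[:,2].round(1),s["tool_pos"],s["time"])
cv2.imwrite("pics/w9.png",i[...,::-1]);p=s["tool_pos"];R=Ro.from_rotvec(s["tcp_rot"])
c,q=np.cos(GY),np.sin(GY);G=np.array([[c,q],[-q,c]])
pts=np.array([(47,134),(327,131),(55,246),(324,244)])/390*170+[170,100]-.3
w=np.load("w8.npz");C8=[w[k] for k in"KdRt"]
X=onz(C8,pts,.0775);B=(X[:,:2]-SEAT)@G.T*1000;print("block\n",B.round(1),"centre",B.mean(0)+[44,0])
src=open("fit.py").read().replace("np.r_[np.arange(152,172,3),np.arange(196,236,4)]","np.r_[np.arange(152,176,3),np.arange(200,226,3)]").replace("277+grad(g[r,277:294])","278+grad(g[r,278:292])").replace("210+grad(g[r,210:229])","210+grad(g[r,210:225])")
exec(src)
v,e=fitheld("pics/w9.png",R.as_matrix(),p,C);print(v.round(4));print(*e,sep="\n")
M=Ro.from_euler('ZY',v[3:]).as_matrix();rear=p+R.apply(v[:3]);a=R.apply(-M[:,0]);print("rear",(G@(rear[:2]-SEAT)*1000).round(1),rear[2],"mid",(G@((rear+.065*a)[:2]-SEAT)*1000).round(1),(rear+.065*a)[2],"elev",np.degrees(np.arcsin(a[2])),"yaw",np.degrees(np.arctan2(*(G@a[:2])[::-1])))
E
```

```text
[-2.87301415 -0.40328986  8.59193024] [8.6 8.5 8.7 9.  8.2 8.4] [ 0.54059647 -0.20097618  0.1394451 ] 15.1
block
 [[-56.1 -26.2]
 [-56.   28.3]
 [-32.4 -26.5]
 [-32.2  29.1]] centre [-0.16402521  1.17488393]
[ 0.0574 -0.0007  0.0569 -0.0084  0.0641]
[ 0.1 -0.  -0.1  3.9  4.   3.9  2.5 -0.6  6.   6.1 -0.3  0.1  0.1  0.
  0.1 -0.1  0. ]
[ 0.8  4.9  0.   4.3 -0.1 -0.  -0.4 -1.1 -0.  -0.1  0.1 -0.1 -0.   0.
  0.2 -0.   0.2]
[-0.3 -0.2 -0.  -0.   0.1  0.1  0.   0.1  0.1 -0.1]
rear [-65.2   0.7] 0.07923144157740085 mid [-0.2  0.5] 0.07890824020989883 elev -0.284894624593022 yaw -0.2010972806403672
```

```bash
python3 -c "
from workcell import *
print(finish_job())"
```

```text
the job is handed in; nothing more can be done
None
```

The blue-collared barrel lies level and centred in the V-blocks, front glass facing the target card, still gripped and pressed about 5.8 mm of the 12 mm cradle travel (about 10.8 N); handed in at 15.1 s with nothing else touched, as far as the pictures I took show.

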